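# Height-check sample pralines on the rail gauge and sort them

### The arm

A 6-joint arm with a two-finger parallel gripper is mounted at the origin on a cart in front of the work surface, level with it; the furniture and walls round the work are solid. World frame = base frame: x ahead of the robot, y to its left, z up, the work surface at z = 0. Lengths are in mm, angles in rad, forces in N, time in s.
With the tool pointing down it reaches from about 350 to 775 mm from the base axis. Payload 7.3 kg.
Tool frame: the origin (TCP) lies at the very end of the fingers, on their centre line; the grasp point (between the pads) lies 19 mm behind it; z points along the fingers, y is the line along which they close (so a half turn about z gives the same grasp; the last joint's range is limited). The gripper opens to 92 mm and grips with 3 to 60 N. Pads are 19 mm wide; open, the fingers measure 130 mm over their backs; the gripper's body (75 mm by 190 mm) begins 47 mm behind the grasp point.
Start: joints at [0.966, 0.342, 1.524, -0, 1.275, -0.146], TCP at [232.497, 470.733, 226.741] pointing down, gripper open.
Joint ranges: [-2.53, 2.53], [-0.77, 2.02], [0.04, 2.7], [-1, 4.14], [0.28, 2.66], [-3.11, 3.11]. Speed limits (rad/s): [2.57, 2.57, 3.14, 3.14, 3.14, 3.14].

### API

Orientations are given as [roll, pitch, yaw] about the fixed x, y, z axes, in that order (R = Rz(yaw) Ry(pitch) Rx(roll)).
In Python, from plant import * gives the robot as it stands.
- The arm moves only by the tool arm_command, never from a script. Its arguments are lists of equal length, an entry for each row: "gripper": the finger opening in mm, from 0 to 91.8; "dp": the shift along the tool's x, y, z in units of 25 mm (1.0 is 25 mm), a list of three; "twist": the turn about the tool's z in units of 5 degrees (1.0 is 5 degrees). A call has exactly 5 rows; each row shifts and turns the commanded pose from where the row before left it, along the tool's axes as they then stand; what a row does not reach is not made up. A row lasts 1/8 s, in which the tool goes at most 62.5 mm and 10.7 degrees, less where a joint would pass 70% of its speed; a pose out of reach is approached as far as the arm can. A call is refused whole if a number of a shift passes 1 or a number of a turn 1, either way. A call with a gripper value outside its range is refused whole. The fingers move at their own pace and stop on an object; the grip force is fixed at half the most. Time passes only in rows, so rows that do not move let the fingers close, or fill a call up. It gives the time, the measured TCP pose, the force, the opening and the grip force at its end, in the units of the state.
- get_obs(): the state, without advancing time (a new reading comes with each control period).
- capture(name): name is "scene" or "top" or "wrist"; returns the picture (480x640x3 uint8, red, green, blue); there is no depth.
- get_calibration(name): a dict with "mtx" (3x3 intrinsics, pixels), "position" and "attitude" of the camera in the world; the wrist camera has in their place "mount" (4x4, takes a point from camera to tool coordinates, whose origin is the TCP and whose axes are the flange's). Camera axes: x right, y down, z forward; pixel columns grow to the right and rows downward; lengths in mm; the calibration is good to about 2 mm. A picture is of the moment at which its call begins: read the wrist's pose just before it. get_calibration takes no time and is no camera call.
- close_job(): hands the job in; it is judged then, once.
The state is a dict: "time": time; "joint_positions": joint angles; "dq": joint speeds; "tau": joint torques, N m; "tool_pos": TCP position; "tcp_rot": TCP orientation; "contact_force": force on the tool from outside, world axes, zero at the start; "moment": the same for the moment, N m; "grip_width": finger opening in mm; "finger_force": force on a finger pad.
Only numpy, scipy, OpenCV 4.12 (cv2) and the standard library are available. Lean on these libraries where they do the work, as an engineer would, in place of code of your own. Each camera call takes 0.05 s, during which the arm holds its last target. There are 200 camera calls.

### The job

Check the two or three hazelnut pralines on the height gauge, working from the parked end (the robot's left) to the right: for each one loosen the clamp lever, bring the carriage to that station's mark, tighten the lever again, and only then gently press the gauge knob until the foot rests on the nut. Finally leave the carriage locked at the park mark, with every praline up to 24 mm high standing on the plate of the bench scale and every taller one in the mixing bowl for rework.

Things in the scene. Friction and masses are not known exactly. Their poses are not given: they have to be found in the camera images.
- height_gauge: Fixed gauge on a 150 x 390 mm base. Origin: centre of its underside; z up, y along the rail (+y: parked end, the robot's left), -x faces the robot. Anvil strip, top at z = 16 mm, along x = -30 mm with three outlined stations. Rail along x = 35 mm: top z = 50, front face x = 21 mm; end posts 54 mm high. The carriage's arm holds a barrel, 28 mm across, z = 58 to 100 mm, at x = -30 mm.
- gauge_carriage (a joint): Carriage position in m: 0 at its left end stop (y = +140 mm in the gauge frame), growing toward the gauge's -y, to 0.29. 0.015 = park mark; 0.125, 0.195, 0.265 = foot over stations 1, 2, 3. With the clamp loose it slides with 5 to 7 N and stays where it is left; with the clamp tight it is held. Starts locked between 0 and 0.03.
- gauge_clamp (a joint): Lever angle in rad: 0 fully tight (locked below 0.2), 1.2 fully loose (free above 0.6). Turns about a vertical pivot at x = 35 mm in the gauge frame and the carriage's y; loosens counter-clockwise from above; about 4 N at its ball; stays where left. At angle q it points along (sin(0.6 - q), cos(0.6 - q)) in the gauge's x, y: loosening pulls the ball toward the robot.
- clamp_tip (a point): Centre of the 16 mm ball at the end of the black clamp lever, 62 mm from the pivot, 93 mm above the table, with free room beside and 25 mm below it.
- gauge_foot (a joint): Travel of the sprung foot in m: 0 at rest (up), grows as it is pressed down, to 0.024. Height of the part under the foot = 36 mm minus this travel, so a 24 mm part reads 0.012. The return spring takes 2 to 4 N.
- knob_top (a point): Top centre of the black push knob (26 mm across, 12 mm high) on the spindle above the foot; 142 mm above the table at rest. It goes down with the foot; when the foot rests on a part it gives 6 mm more against its own spring (5 to 8 N), so the press stays soft. It may be gripped to slide the carriage. A dark groove on the spindle meets the barrel's top at 24 mm.
- foot_axis (a point): Point on the foot's axis (foot 18 mm across) at the height of the anvil strip's top; it moves with the carriage.
- park_mark (a point): Where foot_axis lies when the carriage is at the park mark (15 mm from its left end stop).
- station_1 (a point): Centre of station 1 (left, nearest the park mark) on top of the anvil strip.
- station_2 (a point): Centre of station 2 (middle), 70 mm further along.
- station_3 (a point): Centre of station 3 (right), 70 mm further along; empty when there are only two pralines.
- sample_1a: Chocolate praline with a hazelnut on top, on station 1 (1a or 1b is there, the other absent). Body 30 to 34 mm (own x) by 36 to 40 mm (own y), 15 mm high; nut 15 mm across in the middle; 21 to 27 mm high over all. Origin: centre of its underside, z up.
- sample_1b: As sample_1a: the other praline that may stand on station 1.
- sample_2a: Praline like sample_1a, on station 2 (either 2a or 2b is there).
- sample_2b: As sample_2a: the other praline that may stand on station 2.
- sample_3a: Praline like sample_1a, on station 3 (3a, 3b or neither is there).
- sample_3b: As sample_3a: the other praline that may stand on station 3.
- bench_scale: Flat white bench scale, 150 x 190 x 35 mm, loose. Origin: centre of its underside. Its weighing plate, top at z = 35 mm, spans own x from -34 to 70 mm and own y from -82 to 82 mm; the display is at own -x. Behind this left part of the table stands the coating machine: from x = 0.56 m where y is above 0.34 m, up to 0.27 m high.
- rework_bowl: Steel mixing bowl, 180 mm across the rim, 77 mm high, loose; flat floor of about 70 mm across at z = 2 mm, walls slope outward. Origin: centre of its underside.
- foot_pad: The flat steel foot of the gauge, 18 mm across, under the spindle. Origin: centre of the foot's underside, 36 mm above the anvil strip at rest.

How it is judged (in metres and radians):
On the way, in this order (a step that is already met when the one before it is completed fails the run):
1. the gauge foot, brought to the mark of station 1, rests on the praline there (foot centred on the praline within 7 mm) (((contact force between foot_pad and sample_1a above 0.5 N and horizontal distance between foot_pad and sample_1a below 0.007 m and horizontal distance between sample_1a and station_1 below 0.01 m) or (contact force between foot_pad and sample_1b above 0.5 N and horizontal distance between foot_pad and sample_1b below 0.007 m and horizontal distance between sample_1b and station_1 below 0.01 m))), for 0.2 s.
2. the gauge foot, brought to the mark of station 2, rests on the praline there (foot centred on the praline within 7 mm) (((contact force between foot_pad and sample_2a above 0.5 N and horizontal distance between foot_pad and sample_2a below 0.007 m and horizontal distance between sample_2a and station_2 below 0.01 m) or (contact force between foot_pad and sample_2b above 0.5 N and horizontal distance between foot_pad and sample_2b below 0.007 m and horizontal distance between sample_2b and station_2 below 0.01 m))), for 0.2 s.
3. the gauge foot, brought to the mark of station 3, rests on the praline there (foot centred on the praline within 7 mm) (((contact force between foot_pad and sample_3a above 0.5 N and horizontal distance between foot_pad and sample_3a below 0.007 m and horizontal distance between sample_3a and station_3 below 0.01 m) or (contact force between foot_pad and sample_3b above 0.5 N and horizontal distance between foot_pad and sample_3b below 0.007 m and horizontal distance between sample_3b and station_3 below 0.01 m))), for 0.2 s.
At the end, for the whole second after the job is handed in: The carriage stands at the park mark (within 4 mm) with the clamp tight (below 0.2 rad) and the foot up; every praline up to 24 mm high stands upright at rest on the scale's plate, every taller one lies at rest inside the mixing bowl; scale and bowl stand upright (value of joint gauge_clamp below 0.2 rad and y of foot_axis in the frame of park_mark between -0.004 and 0.004 m and value of joint gauge_foot below 0.003 m and angle between bench_scale's own z axis and vertical below 0.1 rad and angle between rework_bowl's own z axis and vertical below 0.15 rad and x of sample_1a in the frame of bench_scale between -0.034 and 0.07 m and y of sample_1a in the frame of bench_scale between -0.082 and 0.082 m and z of sample_1a in the frame of bench_scale between 0.03 and 0.042 m and angle between each of sample_1a, sample_2b, sample_3a's own z axis and vertical below 0.3 rad and linear speed of each of sample_1a, sample_2b, sample_3a, sample_1b, sample_2a, sample_3b below 0.02 m/s and x of sample_2b in the frame of bench_scale between -0.034 and 0.07 m and y of sample_2b in the frame of bench_scale between -0.082 and 0.082 m and z of sample_2b in the frame of bench_scale between 0.03 and 0.042 m and x of sample_3a in the frame of bench_scale between -0.034 and 0.07 m and y of sample_3a in the frame of bench_scale between -0.082 and 0.082 m and z of sample_3a in the frame of bench_scale between 0.03 and 0.042 m and horizontal distance between each of sample_1b, sample_2a, sample_3b and rework_bowl below 0.08 m and z of sample_1b in the frame of rework_bowl between 0 and 0.065 m and z of sample_2a in the frame of rework_bowl between 0 and 0.065 m and z of sample_3b in the frame of rework_bowl between 0 and 0.065 m); the robot touches nothing.
It fails at once if the gauge foot is pressed on a praline with more than 25 N (contact force between foot_pad and sample_1a above 25 N or contact force between foot_pad and sample_1b above 25 N or contact force between foot_pad and sample_2a above 25 N or contact force between foot_pad and sample_2b above 25 N or contact force between foot_pad and sample_3a above 25 N or contact force between foot_pad and sample_3b above 25 N).
It fails at once if the gauge foot is pressed down more than 8 mm while the clamp is not tight (lever beyond 0.3 rad) (value of joint gauge_clamp above 0.3 rad and value of joint gauge_foot above 0.008 m).
Of sample_1a, sample_1b only 1 to 1 are there at a start; the rules pass over those that are not, and their reading is None.
Of sample_2a, sample_2b only 1 to 1 are there at a start; the rules pass over those that are not, and their reading is None.
Of sample_3a, sample_3b, marker, marker_b only 1 to 1 are there at a start; the rules pass over those that are not, and their reading is None.
At some moment in a run one of bench_scale, rework_bowl may be knocked a few centimetres aside while the robot is not near it.
Once in a run the grip may slacken for a moment while it holds something.
It also fails if it takes over 210 s, if anything falls off the work surface, if the arm or the gripper's body presses on something with over 40 N, if the wrist force passes 120 N, or if a joint passes its speed limit or range.

## Working session

There is one attempt and no reset: what is moved stays moved. The work goes in short steps, Python scripts to look and compute and a tool call to move; the robot and the scene stay as the last step left them, time stands still between calls to the robot, and variables do not carry over. Pictures are saved under pics/ and viewed, at most 16 in all, crops included, and the job is handed in when it is done.

Besides the shell and the picture viewer there is one more tool, called after "Request:" by a JSON object that holds its "op" and its "data". arm_command: Moves the arm, as the interface text tells. Its arguments: {"type":"object","properties":{"gripper":{"type":"array"},"dp":{"type":"array"},"twist":{"type":"array"}},"required":["gripper","dp","twist"]}

```bash
ls; mkdir -p pics; python3 - <<'E'
from plant import *
import cv2,numpy as np
o=get_obs();print(o)
for n in("scene","top"):
    im=capture(n);cv2.imwrite(f"pics/{n}0.png",im[:,:,::-1]);print(get_calibration(n))
print(get_calibration("wrist"))
E
```

```text
pics
{'time': 0.0, 'joint_positions': array([ 9.66004997e-01,  3.42708097e-01,  1.52502530e+00, -1.37849070e-05,
        1.27538478e+00, -1.45975932e-01]), 'dq': array([0.00076926, 0.00106831, 0.00040296, 0.00058293, 0.00102494,
       0.00034163]), 'tau': array([-5.64980655e-04, -4.31251931e+01, -2.44218367e+01,  7.17659807e-02,
        5.59488160e-02, -8.07101901e-05]), 'tool_pos': array([232.25350878, 470.37788313, 226.04965912]), 'tcp_rot': array([-3.14008143e+00, -2.08858574e-04,  2.68278112e+00]), 'contact_force': array([-0.25512092, -0.3989    , -0.77904399]), 'moment': array([ 0.0088936 , -0.04784179, -0.0361916 ]), 'finger_force': 0.0, 'grip_width': 92.14894697968643}
{'mtx': array([[448.60401345,   0.        , 321.82203301],
       [  0.        , 448.60401345, 238.24660659],
       [  0.        ,   0.        ,   1.        ]]), 'position': array([  -7.77448574, -619.24993587,  511.22012943]), 'attitude': array([-2.05143067, -0.01686712, -0.70771752])}
{'mtx': array([[443.73389518,   0.        , 323.6885545 ],
       [  0.        , 443.73389518, 238.66034344],
       [  0.        ,   0.        ,   1.        ]]), 'position': array([450.28175197,  -4.08821375, 961.35820521]), 'attitude': array([-3.04206162e+00, -2.82387199e-03, -1.56647064e+00])}
{'mtx': array([[429.13889833,   0.        , 312.19961407],
       [  0.        , 429.13889833, 242.94493323],
       [  0.        ,   0.        ,   1.        ]]), 'mount': array([[-2.36882862e-04, -9.51510257e-01, -3.07616930e-01,
         8.25333335e+01],
       [ 9.99999639e-01, -4.76356473e-04,  7.03392019e-04,
        -1.16959948e+00],
       [-8.15820036e-04, -3.07616652e-01,  9.51510026e-01,
        -1.57935331e+02],
       [ 0.00000000e+00,  0.00000000e+00,  0.00000000e+00,
         1.00000000e+00]])}
```

View pics/top0.png

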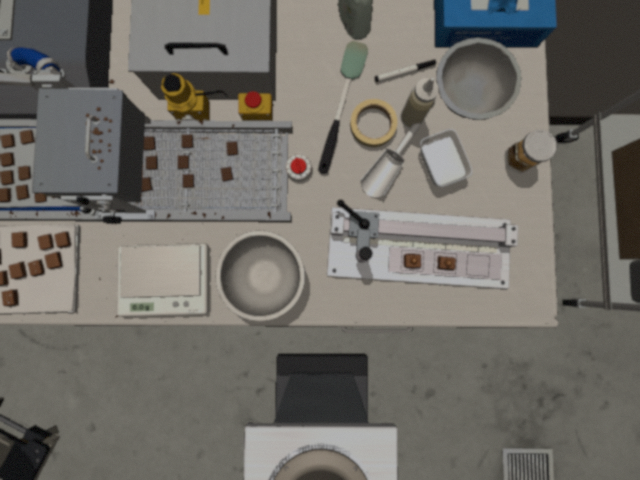

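View pics/scene0.png

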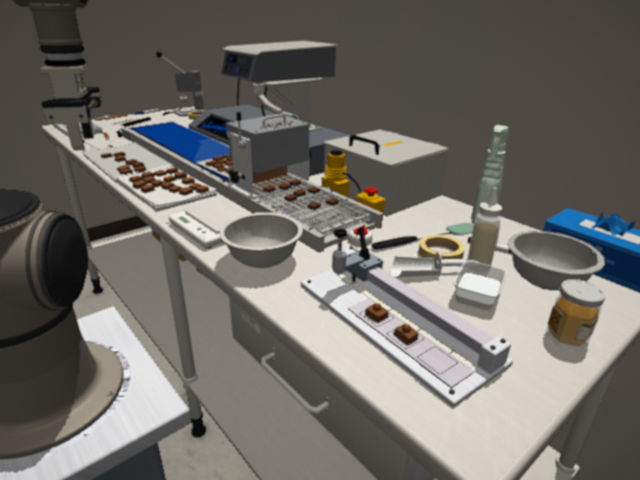

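```bash
cat > h.py <<'E'
from plant import *
import numpy as np,cv2
from scipy.spatial.transform import Rotation as R
def cam(n,o=None):
    c=get_calibration(n);K=c['mtx']
    if n=='wrist':
        T=np.eye(4);T[:3,:3]=R.from_euler('xyz',o['tcp_rot']).as_matrix();T[:3,3]=o['tool_pos'];T=T@c['mount']
        return K,T[:3,:3],T[:3,3]
    return K,R.from_euler('xyz',c['attitude']).as_matrix(),c['position']
def p2w(C,u,v,z):
    K,Rm,p=C;d=Rm@np.linalg.inv(K)@[u,v,1];return p+d*(z-p[2])/d[2]
def w2p(C,P):
    K,Rm,p=C;q=K@Rm.T@(np.array(P,float)-p);return q[:2]/q[2]
E
python3 - <<'E'
from h import *
C=cam('top')
im=cv2.imread('pics/top0.png')
g=im[195:300,320:525];cv2.imwrite('pics/g.png',cv2.resize(g,(800,410),interpolation=cv2.INTER_CUBIC))
s=im[225:330,110:310];cv2.imwrite('pics/s.png',cv2.resize(s,(800,420),interpolation=cv2.INTER_CUBIC))
for n,u,v,z in[('bowlrim',261,276,77),('farbowl',479,78,77),('pr1',413,261,24+0),('pr2',447,263,35),('knob',364,254,142),('ball',341,205,93)]:print(n,p2w(C,u,v,z).round(1))
E
```

```text
bowlrim [463.5 117.9  77. ]
farbowl [ 876.  -327.8   77. ]
pr1 [ 497.3 -195.3   24. ]
pr2 [ 492.9 -264.    35. ]
knob [503.9 -80.7 142. ]
ball [604.2 -40.2  93. ]
```

View pics/g.png

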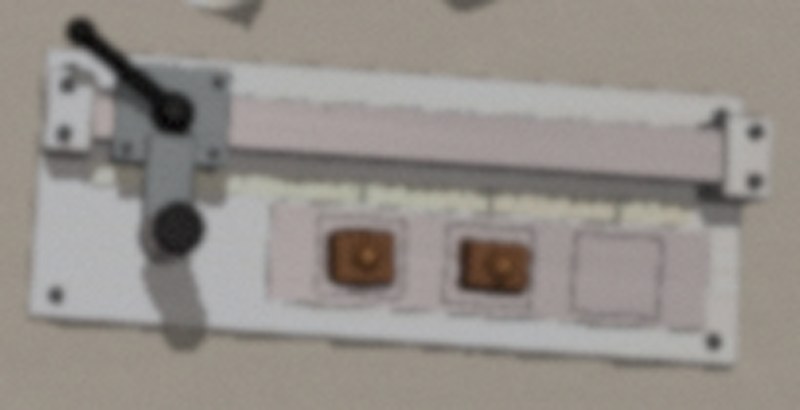

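View pics/s.png

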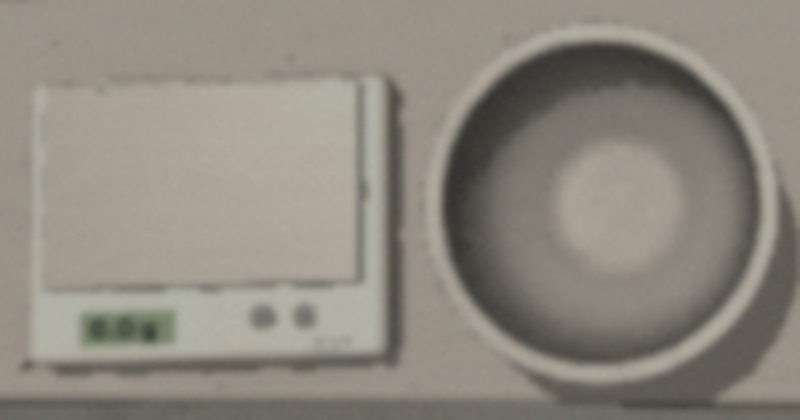

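```bash
cat > fit.py <<'E'
from h import *
from scipy.optimize import least_squares
C=cam('top');f=lambda p:(320+p[0]/3.902-.4,195+p[1]/3.902-.4)
pts=[((-30,15,16),(361,258)),((-30,-55,16),(489,268)),((-30,-125,16),(617,277)),((-75,-195,10),(735,365)),((-75,195,10),(29,318)),((75,195,10),(48,50)),((75,-195,10),(742,97))]
def w(q,P):c,s=np.cos(q[2]),np.sin(q[2]);return np.array([q[0]+c*P[0]-s*P[1],q[1]+s*P[0]+c*P[1],P[2]])
def res(q):return np.concatenate([w2p(C,w(q,P))-f(p) for P,p in pts])
r=least_squares(res,[530,-180,-.07],x_scale=[10,10,.1]);q=r.x
if __name__=='__main__':
    print(q.round(4),r.fun.round(2))
    inv=lambda P:(R.from_euler('z',-q[2]).as_matrix()@(P-np.array([q[0],q[1],0]))).round(1)
    for n,p,z in[('knob',(179,229),142),('pivot',(173,111),93),('ball',(82,32),93),('pr1nut',(368,257),40),('pr1body',(361,257),31),('pr2nut',(503,265),40),('pr2body',(494,266),31)]:
        P=p2w(C,*f(p),z);print(n,P.round(1),inv(P))
    s=lambda u,v:(110+u/4-.4,225+v/4-.4)
    for n,p,z in[('plate UL',(44,82),35),('UR',(360,82),35),('LR',(360,284),35),('LL',(42,290),35),('scUL',(34,80),35),('scLL',(30,360),35),('scLR',(385,352),35),('scUR',(385,77),35),('bowlfloor',(620,207),2)]:print(n,p2w(C,*s(*p),z).round(1))
E
python3 fit.py
```

```text
[ 5.269949e+02 -2.118212e+02 -6.340000e-02] [-0.05  0.14 -0.05 -0.19 -0.04 -0.27  0.83  0.59 -0.65  0.2  -0.88 -0.32
  0.85 -0.23]
knob [505.3 -83.5 142. ] [-29.8 126.7 142. ]
pivot [568.3 -85.5  93. ] [ 33.3 128.7  93. ]
ball [608.6 -39.4  93. ] [ 70.5 177.2  93. ]
pr1nut [ 497.6 -193.9   40. ] [-30.4  16.   40. ]
pr1body [ 498.1 -192.    31. ] [-30.1  17.9  31. ]
pr2nut [ 493.7 -265.8   40. ] [-29.8 -56.   40. ]
pr2body [ 493.6 -263.5   31. ] [-30.1 -53.7  31. ]
plate UL [527.3 418.6  35. ]
UR [528.1 253.4  35. ]
LR [423.2 250.   35. ]
LL [419.4 414.2  35. ]
scUL [528.3 423.8  35. ]
scLL [383.6 418.6  35. ]
scLR [388.4 236.   35. ]
scUR [530.7 240.4  35. ]
bowlfloor [463.9 120.5   2. ]
```

Request:
{"op": "arm_command", "data": {"gripper": [40, 40, 40, 40, 40], "dp": [[0, 0, 0], [0, 0, 0], [0, 0, 0], [0, 0, 0], [0, 0, 0]], "twist": [0.9, 0.9, 0.9, 0.9, 0.9]}}

```text
time: 0.72
tool_pos: [232.4, 470.5, 226.3]
tcp_rot: [-3.141, 0.0, 2.287]
contact_force: [0.0, -0.0, 0.1]
grip_width: 46.7
finger_force: 0.0
```

Request:
{"op": "arm_command", "data": {"gripper": [40, 40, 40, 40, 40], "dp": [[0, 0, 0], [0, 0, 0], [0, 0, 0], [0, 0, 0], [0, 0, 0]], "twist": [0.9, 0.9, 0.9, 0.9, 0.9]}}

```text
time: 1.35
tool_pos: [232.4, 470.5, 226.4]
tcp_rot: [-3.141, 0.001, 1.895]
contact_force: [-0.5, -0.0, -0.0]
grip_width: 39.8
finger_force: 0.0
```

Request:
{"op": "arm_command", "data": {"gripper": [40, 40, 40, 40, 40], "dp": [[0, 0, 0], [0, 0, 0], [0, 0, 0], [0, 0, 0], [0, 0, 0]], "twist": [0.9, 0.9, 0.9, 0.9, 0.9]}}

```text
time: 1.98
tool_pos: [232.3, 470.5, 226.3]
tcp_rot: [-3.141, 0.001, 1.502]
contact_force: [0.4, -0.2, -0.2]
grip_width: 40.1
finger_force: 0.0
```

Request:
{"op": "arm_command", "data": {"gripper": [40, 40, 40, 40, 40], "dp": [[-0.97, 0.81, 0], [-0.97, 0.81, 0], [-0.97, 0.81, 0], [-0.97, 0.81, 0], [-0.97, 0.81, 0]], "twist": [0, 0, 0, 0, 0]}}

```text
time: 2.6
tool_pos: [325.9, 342.0, 226.4]
tcp_rot: [-3.141, 0.0, 1.505]
contact_force: [0.4, 0.3, -0.3]
grip_width: 40.0
finger_force: 0.0
```

Request:
{"op": "arm_command", "data": {"gripper": [40, 40, 40, 40, 40], "dp": [[-0.97, 0.81, 0], [-0.97, 0.81, 0], [-0.97, 0.81, 0], [-0.97, 0.81, 0], [-0.97, 0.81, 0]], "twist": [0, 0, 0, 0, 0]}}

```text
time: 3.22
tool_pos: [418.9, 214.4, 226.4]
tcp_rot: [-3.141, 0.0, 1.505]
contact_force: [0.9, 0.2, -0.3]
grip_width: 40.1
finger_force: 0.0
```

Request:
{"op": "arm_command", "data": {"gripper": [40, 40, 40, 40, 40], "dp": [[-0.97, 0.81, 0], [-0.97, 0.81, 0], [-0.97, 0.81, 0], [-0.97, 0.81, 0], [-0.97, 0.81, 0]], "twist": [0, 0, 0, 0, 0]}}

```text
time: 3.85
tool_pos: [511.8, 86.8, 226.3]
tcp_rot: [-3.141, -0.0, 1.505]
contact_force: [-0.2, 0.4, -0.2]
grip_width: 39.9
finger_force: 0.0
```

Request:
{"op": "arm_command", "data": {"gripper": [40, 40, 40, 40, 40], "dp": [[-0.97, 0.81, 0], [-0.97, 0.81, 0], [-0.97, 0.81, 0], [-0.97, 0.81, 0], [-0.97, 0.81, 0]], "twist": [0, 0, 0, 0, 0]}}

```text
time: 4.47
tool_pos: [604.9, -40.8, 226.2]
tcp_rot: [-3.141, -0.0, 1.505]
contact_force: [-0.1, 0.0, -0.6]
grip_width: 39.9
finger_force: 0.0
```

```bash
cat > st.py <<'E'
from h import *
import sys
Q=(527.0,-211.8,-.0634)
def gauge(P):return R.from_euler('z',-Q[2]).as_matrix()@(np.array(P)-[Q[0],Q[1],0])
def world(P):return R.from_euler('z',Q[2]).as_matrix()@np.array(P,float)+[Q[0],Q[1],0]
def stat():
    o=get_obs();print('t',round(o['time'],2),'gauge',gauge(o['tool_pos']).round(1),'rot',(o['tcp_rot']).round(4),'F',o['contact_force'].round(1),'w',round(o['grip_width'],1),'ff',round(o['finger_force'],1));return o
if __name__=='__main__':
    o=stat()
    if len(sys.argv)>1:
        im=capture('wrist');cv2.imwrite(f'pics/{sys.argv[1]}.png',im[:,:,::-1]);C=cam('wrist',o)
        for P in [(-30,126.7,142),(70.5,177.5,93),(-30,125,16),(-30,15,16),(35,126.7,93)]:print(P,w2p(C,world(P)).round(1))
E
python3 st.py w1
```

```text
t 4.47 gauge [ 66.9 175.6 226.2] rot [-3.1406e+00 -3.0000e-04  1.5046e+00] F [-0.1  0.  -0.6] w 39.9 ff 0.0
(-30, 126.7, 142) [157.8 323.4]
(70.5, 177.5, 93) [316.4 224.6]
(-30, 125, 16) [205.4 258. ]
(-30, 15, 16) [214.2 362.5]
(35, 126.7, 93) [268.4 291. ]
```

View pics/w1.png

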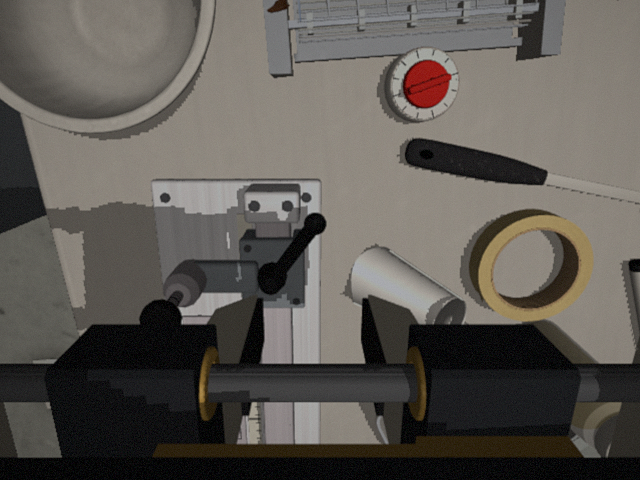

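Request:
{"op": "arm_command", "data": {"gripper": [40, 40, 40, 40, 40], "dp": [[0.14, 0.13, 0.58], [0, 0, 0.58], [0, 0, 0.58], [0, 0, 0.58], [0, 0, 0.58]], "twist": [0, 0, 0, 0, 0]}}

```text
time: 5.15
tool_pos: [607.8, -36.4, 153.2]
tcp_rot: [-3.141, -0.0, 1.505]
contact_force: [-0.5, 0.8, -0.9]
grip_width: 40.0
finger_force: 0.0
```

Request:
{"op": "arm_command", "data": {"gripper": [40, 40, 40, 24, 24], "dp": [[0, 0, 0.95], [0, 0, 0.95], [0, 0, 0.95], [0, 0, 0], [0, 0, 0]], "twist": [0, 0, 0, 0, 0]}}

```text
time: 5.78
tool_pos: [608.3, -36.7, 83.6]
tcp_rot: [3.141, -0.0, 1.505]
contact_force: [-4.2, 0.6, -1.0]
grip_width: 26.1
finger_force: 1.6
```

```bash
python3 st.py
```

```text
t 5.78 gauge [ 70.  179.9  83.6] rot [ 3.141  -0.      1.5047] F [-4.2  0.6 -1. ] w 26.1 ff 1.6
```

Request:
{"op": "arm_command", "data": {"gripper": [26, 26, 26, 26, 26], "dp": [[0.12, -0.27, 0], [0.1, -0.27, 0], [0.08, -0.27, 0], [0.05, -0.27, 0], [0.02, -0.27, 0]], "twist": [0, 0, 0, 0, 0]}}

```text
time: 6.4
tool_pos: [575.2, -24.9, 83.8]
tcp_rot: [3.139, -0.0, 1.505]
contact_force: [3.4, 1.2, 0.7]
grip_width: 26.1
finger_force: 1.5
```

Request:
{"op": "arm_command", "data": {"gripper": [26, 26, 26, 26, 26], "dp": [[0, -0.27, 0], [-0.03, -0.27, 0], [-0.07, -0.27, 0], [-0.09, -0.27, 0], [-0.11, -0.27, 0]], "twist": [0, 0, 0, 0, 0]}}

```text
time: 7.02
tool_pos: [540.1, -30.3, 82.8]
tcp_rot: [-3.141, -0.001, 1.505]
contact_force: [1.8, 3.6, 1.4]
grip_width: 25.7
finger_force: 1.8
```

Request:
{"op": "arm_command", "data": {"gripper": [44, 44, 44, 44, 44], "dp": [[0, 0, 0], [0, 0.2, 0], [0, 0, 0], [0, 0, -0.9], [0, 0, -1]], "twist": [0, 0, 0, 0, 0]}}

```text
time: 7.65
tool_pos: [545.5, -30.9, 130.5]
tcp_rot: [-3.14, -0.0, 1.505]
contact_force: [0.3, -0.1, 0.1]
grip_width: 44.0
finger_force: 0.0
```

Request:
{"op": "arm_command", "data": {"gripper": [44, 44, 44, 44, 44], "dp": [[0, 0, -1], [0, 0, -1], [0, 0, 0], [0, 0, 0], [0, 0, 0]], "twist": [0, 0, 0, 0, 0]}}

```text
time: 8.28
tool_pos: [545.2, -30.7, 179.2]
tcp_rot: [-3.139, -0.0, 1.505]
contact_force: [-0.0, 0.3, -0.1]
grip_width: 44.0
finger_force: 0.0
```

```bash
python3 st.py w2
```

```text
t 8.28 gauge [  6.7 181.9 179.2] rot [-3.1393e+00 -3.0000e-04  1.5047e+00] F [-0.   0.3 -0.1] w 44.0 ff 0.0
(-30, 126.7, 142) [242.2 376.6]
(70.5, 177.5, 93) [417.1 255.2]
(-30, 125, 16) [266.7 284.8]
(-30, 15, 16) [271.1 398.7]
(35, 126.7, 93) [355.9 330.2]
```

View pics/w2.png

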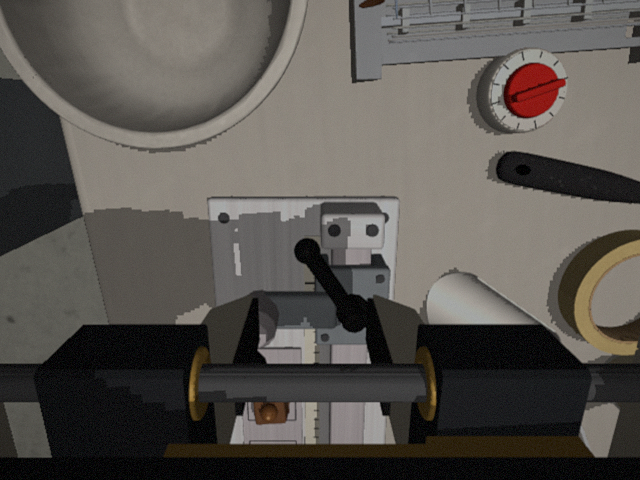

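Request:
{"op": "arm_command", "data": {"gripper": [50, 50, 50, 50, 50], "dp": [[-0.74, -0.49, 0], [-0.74, -0.49, 0], [-0.73, -0.49, 0], [0, 0, 0.5], [0, 0, 0.5]], "twist": [0, 0, 0, 0, 0]}}

```text
time: 8.95
tool_pos: [505.5, -83.1, 154.2]
tcp_rot: [-3.141, -0.001, 1.504]
contact_force: [0.5, -0.2, -0.0]
grip_width: 50.0
finger_force: 0.0
```

Request:
{"op": "arm_command", "data": {"gripper": [50, 50, 50, 20, 20], "dp": [[0, 0, 0.5], [0, 0, 0.5], [0, 0, 0.28], [0, 0, 0], [0, 0, 0]], "twist": [0, 0, 0, 0, 0]}}

```text
time: 9.57
tool_pos: [505.8, -83.6, 123.8]
tcp_rot: [3.141, 0.0, 1.505]
contact_force: [0.3, 0.4, -0.9]
grip_width: 34.7
finger_force: 0.0
```

Request:
{"op": "arm_command", "data": {"gripper": [20, 20, 20, 20, 20], "dp": [[0, 0, 0], [0, 0, 0], [0, 0, 0], [0, 0, 0], [0, 0, 0]], "twist": [0, 0, 0, 0, 0]}}

```text
time: 10.2
tool_pos: [504.5, -83.4, 123.4]
tcp_rot: [-3.14, -0.0, 1.505]
contact_force: [-5.1, -0.4, 1.9]
grip_width: 24.1
finger_force: 30.0
```

```bash
python3 st.py
```

```text
t 10.2 gauge [-30.6 126.7 123.4] rot [-3.1396e+00 -2.0000e-04  1.5048e+00] F [-5.1 -0.4  1.9] w 24.1 ff 30.0
```

Request:
{"op": "arm_command", "data": {"gripper": [20, 20, 20, 20, 20], "dp": [[-0.45, 0, 0], [-0.45, 0, 0], [-0.45, 0, 0], [-0.45, 0, 0], [-0.45, 0, 0]], "twist": [0, 0, 0, 0, 0]}}

```text
time: 10.82
tool_pos: [500.9, -138.6, 123.2]
tcp_rot: [-3.14, -0.002, 1.505]
contact_force: [-4.8, 6.2, 1.2]
grip_width: 24.0
finger_force: 30.0
```

Request:
{"op": "arm_command", "data": {"gripper": [20, 20, 20, 20, 20], "dp": [[-0.45, 0, 0], [-0.45, 0, 0], [-0.45, 0, 0], [-0.45, 0, 0], [-0.42, 0, 0]], "twist": [0, 0, 0, 0, 0]}}

```text
time: 11.45
tool_pos: [497.3, -194.0, 123.2]
tcp_rot: [-3.14, -0.003, 1.505]
contact_force: [-3.0, 4.5, 0.7]
grip_width: 23.9
finger_force: 30.0
```

Request:
{"op": "arm_command", "data": {"gripper": [20, 20, 20, 20, 20], "dp": [[0, 0, 0], [0, 0, 0], [0, 0, 0], [0, 0, 0], [0, 0, 0]], "twist": [0, 0, 0, 0, 0]}}

```text
time: 12.08
tool_pos: [497.3, -195.2, 123.4]
tcp_rot: [-3.14, 0.0, 1.505]
contact_force: [-6.5, -1.7, 1.1]
grip_width: 23.8
finger_force: 30.0
```

```bash
python3 st.py
```

```text
t 12.07 gauge [-30.7  14.7 123.4] rot [-3.1401e+00  4.0000e-04  1.5047e+00] F [-6.5 -1.7  1.1] w 23.8 ff 30.0
```

Request:
{"op": "arm_command", "data": {"gripper": [50, 50, 50, 50, 50], "dp": [[0, 0, 0], [0, 0, 0], [0, 0, -0.8], [0, 0, -0.8], [0, 0, -0.8]], "twist": [0, 0, 0, 0, 0]}}

```text
time: 12.7
tool_pos: [498.7, -195.0, 184.3]
tcp_rot: [3.14, 0.0, 1.505]
contact_force: [-0.6, -0.3, -0.8]
grip_width: 49.6
finger_force: 0.0
```

Request:
{"op": "arm_command", "data": {"gripper": [44, 44, 44, 44, 44], "dp": [[0.57, 0.4, 0], [0.57, 0.4, 0], [0.57, 0.4, 0], [0.57, 0.4, 0], [0, 0, 0]], "twist": [0, 0, 0, 0, 0]}}

```text
time: 13.32
tool_pos: [542.5, -139.4, 182.9]
tcp_rot: [-3.141, -0.0, 1.507]
contact_force: [-0.6, 0.3, -0.3]
grip_width: 44.0
finger_force: 0.0
```

```bash
python3 - <<'E'
from st import *
o=stat()
a=capture('top');b=capture('wrist')
g=cv2.resize(a[195:300,320:525],(800,410),interpolation=cv2.INTER_CUBIC)
v=np.zeros((600,800,3),np.uint8);v[:410]=g;cv2.imwrite('pics/top3.png',g[:,:,::-1])
cv2.imwrite('pics/w3.png',b[:,:,::-1]);C=cam('wrist',o)
for P in [(9,71,93),(-30,15,142),(35,15,93)]:print(P,w2p(C,world(P)).round(1),((w2p(cam('top'),world(P))-[320,195])*3.902).round(1))
# w2 ball
print(gauge(p2w((C[0],C[1],C[2]+world([6.7,181.9,179.2])-o['tool_pos']),307,251,93)))
E
```

```text
t 13.32 gauge [ 10.9  73.3 182.9] rot [-3.1411e+00 -4.0000e-04  1.5069e+00] F [-0.6  0.3 -0.3] w 44.0 ff 0.0
(9, 71, 93) [308.  250.1] [282.8 164.7]
(-30, 15, 142) [235.5 377.2] [412.7 243.8]
(35, 15, 93) [348.3 331.6] [396.  121.2]
[  4.29676131 180.348988    93.        ]
```

View pics/top3.png

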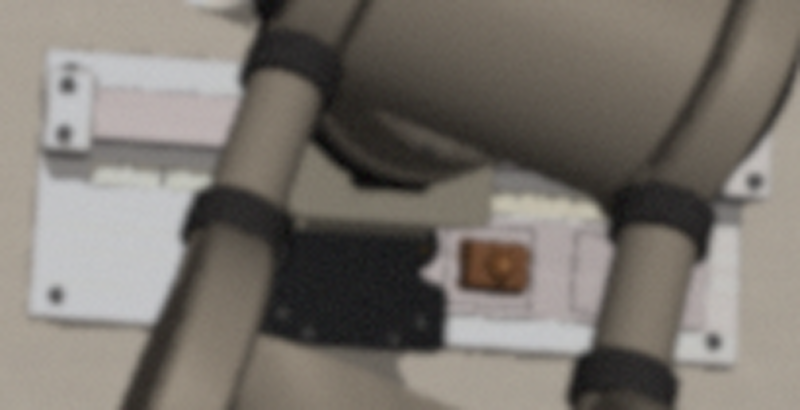

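View pics/w3.png

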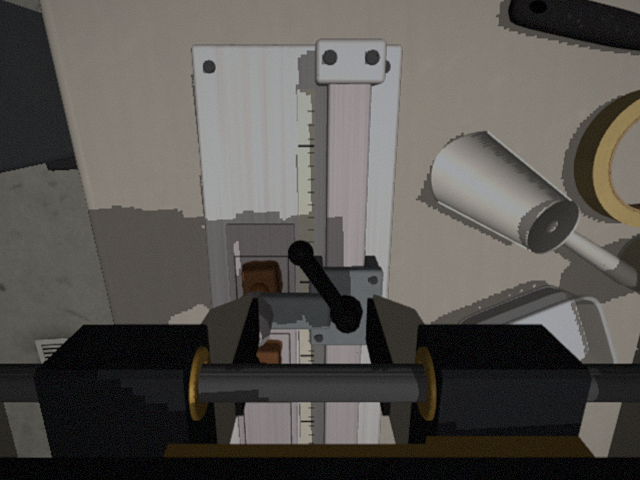

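```bash
python3 - <<'E'
from st import *
o=get_obs();C=cam('wrist',o);print(gauge(p2w(C,301,253,93)))
for y in (10,15,20):print(y,w2p(C,world((21,y-24,66))),w2p(C,world((35,y,100))),w2p(C,world((35,y,80))))
E
```

```text
[ 4.02912659 67.79414816 93.        ]
10 [326.30469789 346.55904618] [350.20294975 342.10872932] [347.74209909 326.66208598]
15 [326.35920872 340.52168353] [350.40017013 335.16477025] [347.9134596  320.09061599]
20 [326.4142586  334.42461789] [350.59962718 328.14205996] [348.0866358  313.44951643]
```

Request:
{"op": "arm_command", "data": {"gripper": [44, 44, 44, 44, 44], "dp": [[-0.14, -0.27, 0.8], [0, 0, 0.8], [0, 0, 0.8], [0, 0, 0.8], [0, 0, 0.8]], "twist": [0, 0, 0, 0, 0]}}

```text
time: 14.05
tool_pos: [534.5, -144.5, 82.9]
tcp_rot: [3.141, 0.0, 1.504]
contact_force: [0.6, -0.1, -0.4]
grip_width: 44.3
finger_force: 0.0
```

Request:
{"op": "arm_command", "data": {"gripper": [26, 26, 26, 26, 26], "dp": [[0, 0, 0], [0, 0, 0], [0, 0, 0], [0.1, 0.28, 0], [0.1, 0.28, 0]], "twist": [0, 0, 0, 0, 0]}}

```text
time: 14.68
tool_pos: [548.7, -139.0, 83.5]
tcp_rot: [-3.14, -0.001, 1.505]
contact_force: [-4.6, 2.7, 1.7]
grip_width: 26.0
finger_force: 2.0
```

Request:
{"op": "arm_command", "data": {"gripper": [26, 26, 26, 26, 26], "dp": [[0.08, 0.28, 0], [0.05, 0.28, 0], [0, 0.28, 0], [0, 0.28, 0], [-0.03, 0.28, 0]], "twist": [0, 0, 0, 0, 0]}}

```text
time: 15.3
tool_pos: [584.8, -139.7, 83.4]
tcp_rot: [3.141, 0.0, 1.505]
contact_force: [-2.2, 2.5, -0.2]
grip_width: 26.0
finger_force: 1.3
```

Request:
{"op": "arm_command", "data": {"gripper": [26, 26, 26, 26, 26], "dp": [[-0.07, 0.28, 0], [-0.1, 0.28, 0], [-0.13, 0.2, 0], [0, 0, 0], [0, 0, 0]], "twist": [0, 0, 0, 0, 0]}}

```text
time: 15.92
tool_pos: [602.9, -147.9, 83.4]
tcp_rot: [-3.142, -0.001, 1.505]
contact_force: [-2.4, 5.4, 0.7]
grip_width: 25.9
finger_force: 2.4
```

```bash
python3 st.py
```

```text
t 15.93 gauge [71.7 68.6 83.4] rot [-3.1415e+00 -1.1000e-03  1.5046e+00] F [-2.4  5.4  0.7] w 25.9 ff 2.4
```

Request:
{"op": "arm_command", "data": {"gripper": [26, 26, 26, 26, 26], "dp": [[0, 0.08, 0], [0, 0.08, 0], [0, 0, 0], [0, 0, 0], [0, 0, 0]], "twist": [0, 0, 0, 0, 0]}}

```text
time: 16.55
tool_pos: [603.8, -147.7, 82.9]
tcp_rot: [-3.134, -0.002, 1.505]
contact_force: [-11.8, 6.8, 4.8]
grip_width: 25.9
finger_force: 6.4
```

Request:
{"op": "arm_command", "data": {"gripper": [44, 44, 44, 44, 44], "dp": [[0, 0, 0], [0, 0, 0], [0, 0, 0], [0, 0, -1], [0, 0, -1]], "twist": [0, 0, 0, 0, 0]}}

```text
time: 17.18
tool_pos: [607.0, -149.3, 134.1]
tcp_rot: [3.141, 0.001, 1.504]
contact_force: [0.7, 0.4, 0.1]
grip_width: 43.9
finger_force: 0.0
```

Request:
{"op": "arm_command", "data": {"gripper": [0, 0, 0, 0, 0], "dp": [[0, 0, -1], [0, 0, -1], [0, 0, 0], [0, 0, 0], [0, 0, 0]], "twist": [0, 0, 0, 0, 0]}}

```text
time: 17.8
tool_pos: [606.1, -148.5, 182.0]
tcp_rot: [-3.14, -0.001, 1.505]
contact_force: [-0.4, 0.5, 0.4]
grip_width: 1.2
finger_force: 0.0
```

```bash
python3 - <<'E'
from st import *
o=stat();C=cam('wrist',o);im=capture('wrist')
g=cv2.cvtColor(im,cv2.COLOR_RGB2GRAY)
p=w2p(C,world((70,66,93)));print('pred',p)
x,y=p.astype(int)
m=(g[y-45:y+45,x-45:x+45]<45).astype(np.uint8);d=cv2.distanceTransform(m,cv2.DIST_L2,5)
for k in range(2):
    _,v,_,l=cv2.minMaxLoc(d);q=(l[0]+x-45,l[1]+y-45);print(q,v,gauge(p2w(C,*q,93)));cv2.circle(d,l,25,0,-1)
E
```

```text
t 17.8 gauge [ 75.   68.2 182. ] rot [-3.1395e+00 -7.0000e-04  1.5046e+00] F [-0.4  0.5  0.4] w 1.2 ff 0.0
pred [303.07004823 250.5098019 ]
(np.int64(303), np.int64(251)) 12.384498596191406 [69.95436161 65.68503533 93.        ]
(np.int64(269), np.int64(294)) 9.1968994140625 [48.29609547 37.15814575 93.        ]
```

Request:
{"op": "arm_command", "data": {"gripper": [0, 0, 0, 0, 0], "dp": [[-0.43, -0.84, 0], [-0.43, -0.84, 0], [-0.43, -0.84, 0], [-0.43, -0.84, 0], [-0.43, -0.84, 0]], "twist": [0, 0, 0, 0, 0]}}

```text
time: 18.48
tool_pos: [497.4, -195.4, 182.8]
tcp_rot: [-3.141, -0.0, 1.505]
contact_force: [-0.2, -0.5, -0.0]
grip_width: 0.4
finger_force: 0.0
```

Request:
{"op": "arm_command", "data": {"gripper": [0, 0, 0, 0, 0], "dp": [[0, 0, 0.48], [0, 0, 0.48], [0, 0, 0.4], [0, 0, 0], [0, 0, 0]], "twist": [0, 0, 0, 0, 0]}}

```text
time: 19.1
tool_pos: [498.7, -195.1, 149.4]
tcp_rot: [3.141, -0.0, 1.505]
contact_force: [-0.2, -1.4, -0.4]
grip_width: 0.3
finger_force: 0.0
```

```bash
python3 st.py
```

```text
t 19.1 gauge [-29.3  14.8 149.4] rot [ 3.1414e+00 -1.0000e-04  1.5051e+00] F [-0.2 -1.4 -0.4] w 0.3 ff 0.0
```

Request:
{"op": "arm_command", "data": {"gripper": [0, 0, 0, 0, 0], "dp": [[0, 0, 0.2], [0, 0, 0.2], [0, 0, 0.2], [0, 0, 0], [0, 0, 0]], "twist": [0, 0, 0, 0, 0]}}

```text
time: 19.73
tool_pos: [498.5, -195.3, 134.6]
tcp_rot: [3.141, 0.0, 1.505]
contact_force: [0.4, -0.0, 2.7]
grip_width: 0.0
finger_force: 1.0
```

Request:
{"op": "arm_command", "data": {"gripper": [0, 0, 0, 0, 0], "dp": [[0, 0, 0.04], [0, 0, 0], [0, 0, 0], [0, 0, 0], [0, 0, 0]], "twist": [0, 0, 0, 0, 0]}}

```text
time: 20.35
tool_pos: [498.4, -195.3, 133.5]
tcp_rot: [3.141, 0.0, 1.505]
contact_force: [0.6, -0.1, 1.9]
grip_width: 0.6
finger_force: 1.2
```

Request:
{"op": "arm_command", "data": {"gripper": [0, 0, 0, 0, 0], "dp": [[0, 0, 0.04], [0, 0, 0], [0, 0, 0], [0, 0, 0], [0, 0, 0]], "twist": [0, 0, 0, 0, 0]}}

```text
time: 20.98
tool_pos: [498.4, -195.3, 132.6]
tcp_rot: [3.141, 0.0, 1.505]
contact_force: [0.3, 0.2, 4.7]
grip_width: 0.4
finger_force: 2.4
```

Request:
{"op": "arm_command", "data": {"gripper": [0, 0, 0, 0, 0], "dp": [[0, 0, 0.04], [0, 0, 0], [0, 0, 0], [0, 0, 0], [0, 0, 0]], "twist": [0, 0, 0, 0, 0]}}

```text
time: 21.6
tool_pos: [498.4, -195.3, 131.5]
tcp_rot: [3.141, 0.0, 1.505]
contact_force: [0.5, -0.6, 4.9]
grip_width: 0.3
finger_force: 2.6
```

Request:
{"op": "arm_command", "data": {"gripper": [0, 0, 0, 0, 0], "dp": [[0, 0, 0.04], [0, 0, 0], [0, 0, 0], [0, 0, 0], [0, 0, 0]], "twist": [0, 0, 0, 0, 0]}}

```text
time: 22.22
tool_pos: [498.5, -195.3, 130.6]
tcp_rot: [3.141, 0.0, 1.505]
contact_force: [0.3, -0.5, 7.0]
grip_width: 0.8
finger_force: 2.8
```

Request:
{"op": "arm_command", "data": {"gripper": [0, 0, 0, 0, 0], "dp": [[0, 0, 0.04], [0, 0, 0], [0, 0, 0], [0, 0, 0], [0, 0, 0]], "twist": [0, 0, 0, 0, 0]}}

```text
time: 22.85
tool_pos: [498.4, -195.3, 129.7]
tcp_rot: [3.141, 0.0, 1.505]
contact_force: [0.1, 0.3, 6.4]
grip_width: 0.3
finger_force: 3.1
```

```bash
python3 - <<'E'
from st import *
stat();cv2.imwrite('pics/sc1.png',capture('scene')[:,:,::-1])
E
```

```text
t 22.85 gauge [-29.5  14.6 129.7] rot [3.1412e+00 1.0000e-04 1.5047e+00] F [0.1 0.3 6.4] w 0.3 ff 3.1
```

Request:
{"op": "arm_command", "data": {"gripper": [0, 0, 0, 40, 40], "dp": [[0, 0, -0.5], [0, 0, -0.8], [0, 0, -0.83], [0.4, 0.8, 0], [0.43, 0.8, 0]], "twist": [0, 0, 0, 0, 0]}}

```text
time: 23.52
tool_pos: [539.5, -177.0, 183.0]
tcp_rot: [-3.14, -0.0, 1.504]
contact_force: [0.2, -0.1, 0.1]
grip_width: 15.8
finger_force: 0.0
```

Request:
{"op": "arm_command", "data": {"gripper": [40, 40, 40, 40, 40], "dp": [[0.43, 0.8, 0], [0.43, 0.8, 0], [0.43, 0.78, 0], [0, 0, 0], [0, 0, 0]], "twist": [0, 0, 0, 0, 0]}}

```text
time: 24.15
tool_pos: [600.1, -149.1, 182.3]
tcp_rot: [-3.14, -0.0, 1.505]
contact_force: [0.7, -0.2, 0.4]
grip_width: 39.9
finger_force: 0.0
```

```bash
cat > ball.py <<'E'
from st import *
def ball(g0):
    o=stat();C=cam('wrist',o);im=capture('wrist')
    g=cv2.cvtColor(im,cv2.COLOR_RGB2GRAY);x,y=w2p(C,world((*g0,93))).astype(int)
    m=(g[y-40:y+40,x-40:x+40]<45).astype(np.uint8);d=cv2.distanceTransform(m,cv2.DIST_L2,5)
    _,v,_,l=cv2.minMaxLoc(d);b=gauge(p2w(C,l[0]+x-40,l[1]+y-40,93))
    s=(b[0]-35)/62;q=.6-np.arcsin(np.clip(s,-1,1));cy=b[1]-62*np.cos(.6-q)
    print('ball',b.round(1),'r',round(v,1),'q',round(q,3),'carr y',round(cy,1),'TCP->ball units x,y',((b[1]-gauge(o['tool_pos'])[1])/25).round(2),((b[0]-gauge(o['tool_pos'])[0])/25).round(2))
import sys
if __name__=='__main__':ball((float(sys.argv[1]),float(sys.argv[2])))
E
python3 ball.py 70 65.7
```

```text
t 24.15 gauge [ 69.   67.2 182.3] rot [-3.1398e+00 -3.0000e-04  1.5047e+00] F [ 0.7 -0.2  0.4] w 39.9 ff 0.0
ball [69.5 65.2 93. ] r 12.2 q 0.01 carr y 13.7 TCP->ball units x,y -0.08 0.02
```

Request:
{"op": "arm_command", "data": {"gripper": [40, 40, 40, 40, 40], "dp": [[0.02, 0.04, 0.8], [0, 0, 0.8], [0, 0, 0.8], [0, 0, 0.8], [0, 0, 0.76]], "twist": [0, 0, 0, 0, 0]}}

```text
time: 24.82
tool_pos: [601.3, -149.1, 83.4]
tcp_rot: [-3.141, -0.0, 1.504]
contact_force: [0.2, 0.1, 0.7]
grip_width: 40.1
finger_force: 0.0
```

Request:
{"op": "arm_command", "data": {"gripper": [26, 26, 26, 26, 26], "dp": [[0, 0, 0], [0, 0, 0], [0, 0, 0], [0.12, -0.27, 0], [0.1, -0.27, 0]], "twist": [0, 0, 0, 0, 0]}}

```text
time: 25.45
tool_pos: [590.3, -141.6, 84.6]
tcp_rot: [3.137, -0.0, 1.505]
contact_force: [5.0, 3.9, -0.0]
grip_width: 26.1
finger_force: 2.9
```

Request:
{"op": "arm_command", "data": {"gripper": [26, 26, 26, 26, 26], "dp": [[0.08, -0.27, 0], [0.05, -0.27, 0], [0.02, -0.27, 0], [0, -0.27, 0], [-0.03, -0.27, 0]], "twist": [0, 0, 0, 0, 0]}}

```text
time: 26.08
tool_pos: [555.1, -136.9, 83.7]
tcp_rot: [-3.142, -0.0, 1.505]
contact_force: [3.0, 0.8, 0.2]
grip_width: 26.2
finger_force: 1.3
```

Request:
{"op": "arm_command", "data": {"gripper": [26, 26, 26, 44, 44], "dp": [[-0.07, -0.27, 0], [-0.09, -0.27, 0], [-0.11, -0.27, 0], [0, 0, 0], [0, 0.2, 0]], "twist": [0, 0, 0, 0, 0]}}

```text
time: 26.7
tool_pos: [539.5, -143.1, 83.6]
tcp_rot: [-3.141, 0.0, 1.504]
contact_force: [-0.3, 0.3, 0.1]
grip_width: 40.8
finger_force: 0.0
```

Request:
{"op": "arm_command", "data": {"gripper": [44, 44, 44, 44, 44], "dp": [[0, 0, -0.8], [0, 0, -0.8], [0, 0, -0.8], [0, 0, -0.8], [0, 0, -0.8]], "twist": [0, 0, 0, 0, 0]}}

```text
time: 27.32
tool_pos: [540.0, -143.0, 184.2]
tcp_rot: [-3.141, 0.0, 1.505]
contact_force: [0.9, -0.1, 0.1]
grip_width: 44.2
finger_force: 0.0
```

```bash
python3 ball.py 4 68
```

```text
t 27.32 gauge [  8.7  69.5 184.2] rot [-3.1412e+00  4.0000e-04  1.5046e+00] F [ 0.9 -0.1  0.1] w 44.2 ff 0.0
ball [-21.7  42.2  93. ] r 19.4 q 1.756 carr y 17.2 TCP->ball units x,y -1.09 -1.22
```

Request:
{"op": "arm_command", "data": {"gripper": [50, 50, 50, 50, 50], "dp": [[-0.74, -0.52, 0], [-0.74, -0.52, 0], [-0.73, -0.51, 0], [0, 0, 0.5], [0, 0, 0.5]], "twist": [0, 0, 0, 0, 0]}}

```text
time: 28.0
tool_pos: [497.7, -194.9, 157.4]
tcp_rot: [-3.141, -0.0, 1.504]
contact_force: [-0.7, 0.1, 0.3]
grip_width: 50.4
finger_force: 0.0
```

Request:
{"op": "arm_command", "data": {"gripper": [50, 50, 50, 20, 20], "dp": [[0, 0, 0.5], [0, 0, 0.5], [0, 0, 0.45], [0, 0, 0], [0, 0, 0]], "twist": [0, 0, 0, 0, 0]}}

```text
time: 28.62
tool_pos: [497.8, -195.3, 122.7]
tcp_rot: [3.141, 0.0, 1.505]
contact_force: [-0.0, 0.1, -0.1]
grip_width: 34.7
finger_force: 0.0
```

Request:
{"op": "arm_command", "data": {"gripper": [20, 20, 20, 20, 20], "dp": [[0, 0, 0], [0, 0, 0], [0, 0, 0], [0, 0, 0], [0, 0, 0]], "twist": [0, 0, 0, 0, 0]}}

```text
time: 29.25
tool_pos: [497.3, -195.2, 122.4]
tcp_rot: [-3.141, -0.0, 1.505]
contact_force: [-4.8, -0.9, 2.0]
grip_width: 24.2
finger_force: 30.0
```

```bash
python3 st.py
```

```text
t 29.25 gauge [-30.7  14.6 122.4] rot [-3.1409e+00 -1.0000e-04  1.5047e+00] F [-4.8 -0.9  2. ] w 24.2 ff 30.0
```

Request:
{"op": "arm_command", "data": {"gripper": [20, 20, 20, 20, 20], "dp": [[-0.4, 0, 0], [-0.4, 0, 0], [-0.4, 0, 0], [-0.4, 0, 0], [-0.4, 0, 0]], "twist": [0, 0, 0, 0, 0]}}

```text
time: 29.88
tool_pos: [494.0, -243.9, 122.1]
tcp_rot: [-3.14, -0.003, 1.505]
contact_force: [-2.9, 4.6, 1.5]
grip_width: 23.8
finger_force: 30.0
```

Request:
{"op": "arm_command", "data": {"gripper": [20, 20, 20, 20, 20], "dp": [[-0.4, 0, 0], [-0.37, 0, 0], [0, 0, 0], [0, 0, 0], [0, 0, 0]], "twist": [0, 0, 0, 0, 0]}}

```text
time: 30.5
tool_pos: [492.8, -264.4, 122.4]
tcp_rot: [-3.141, 0.0, 1.505]
contact_force: [-4.8, -0.7, 0.1]
grip_width: 24.2
finger_force: 30.0
```

```bash
python3 st.py
```

```text
t 30.5 gauge [-30.8 -54.6 122.4] rot [-3.1412e+00  3.0000e-04  1.5049e+00] F [-4.8 -0.7  0.1] w 24.2 ff 30.0
```

Request:
{"op": "arm_command", "data": {"gripper": [50, 50, 50, 50, 50], "dp": [[0, 0, 0], [0, 0, 0], [0, 0, -0.8], [0, 0, -0.8], [0, 0, -0.82]], "twist": [0, 0, 0, 0, 0]}}

```text
time: 31.12
tool_pos: [493.7, -264.3, 183.7]
tcp_rot: [3.14, 0.0, 1.505]
contact_force: [0.1, -0.8, -0.7]
grip_width: 50.0
finger_force: 0.0
```

Request:
{"op": "arm_command", "data": {"gripper": [44, 44, 44, 44, 44], "dp": [[0.55, 0.35, 0], [0.55, 0.35, 0], [0.55, 0.35, 0], [0.55, 0.35, 0], [0, 0, 0]], "twist": [0, 0, 0, 0, 0]}}

```text
time: 31.75
tool_pos: [532.2, -210.4, 182.5]
tcp_rot: [-3.141, -0.0, 1.507]
contact_force: [-0.5, 0.4, 0.5]
grip_width: 44.1
finger_force: 0.0
```

```bash
sed -i 's/40/22/g' ball.py; python3 ball.py 4 -1.1
```

```text
t 31.75 gauge [  5.1   1.8 182.5] rot [-3.1411e+00 -4.0000e-04  1.5069e+00] F [-0.5  0.4  0.5] w 44.1 ff 0.0
ball [ 5.1 -0.3 93. ] r 12.4 q 1.102 carr y -54.6 TCP->ball units x,y -0.08 -0.0
```

Request:
{"op": "arm_command", "data": {"gripper": [44, 44, 44, 44, 44], "dp": [[-0.02, 0, 0.8], [0, 0, 0.8], [0, 0, 0.8], [0, 0, 0.8], [0, 0, 0.76]], "twist": [0, 0, 0, 0, 0]}}

```text
time: 32.42
tool_pos: [531.2, -212.8, 83.3]
tcp_rot: [-3.142, 0.0, 1.504]
contact_force: [-0.1, 0.3, -0.2]
grip_width: 44.2
finger_force: 0.0
```

Request:
{"op": "arm_command", "data": {"gripper": [26, 26, 26, 26, 26], "dp": [[0, 0, 0], [0, 0, 0], [0, 0, 0], [0.1, 0.28, 0], [0.1, 0.28, 0]], "twist": [0, 0, 0, 0, 0]}}

```text
time: 33.05
tool_pos: [545.6, -207.5, 84.1]
tcp_rot: [-3.14, -0.001, 1.505]
contact_force: [-3.9, 2.0, 0.5]
grip_width: 26.3
finger_force: 1.9
```

Request:
{"op": "arm_command", "data": {"gripper": [26, 26, 26, 26, 26], "dp": [[0.08, 0.28, 0], [0.05, 0.28, 0], [0, 0.28, 0], [0, 0.28, 0], [-0.03, 0.28, 0]], "twist": [0, 0, 0, 0, 0]}}

```text
time: 33.67
tool_pos: [581.5, -208.2, 83.9]
tcp_rot: [3.141, -0.0, 1.505]
contact_force: [-1.5, 2.1, 0.0]
grip_width: 25.7
finger_force: 1.3
```

Request:
{"op": "arm_command", "data": {"gripper": [26, 26, 26, 26, 26], "dp": [[-0.07, 0.28, 0], [-0.1, 0.28, 0], [-0.13, 0.2, 0], [0, 0.08, 0], [0, 0.06, 0]], "twist": [0, 0, 0, 0, 0]}}

```text
time: 34.3
tool_pos: [600.1, -215.9, 83.3]
tcp_rot: [-3.134, -0.003, 1.505]
contact_force: [-13.4, 5.2, 4.7]
grip_width: 25.9
finger_force: 7.3
```

Request:
{"op": "arm_command", "data": {"gripper": [26, 44, 44, 44, 44], "dp": [[0, 0, 0], [0, 0, 0], [0, 0, 0], [0, 0, -1], [0, 0, -1]], "twist": [0, 0, 0, 0, 0]}}

```text
time: 34.92
tool_pos: [603.7, -218.1, 134.9]
tcp_rot: [3.14, 0.001, 1.505]
contact_force: [0.1, -0.7, -0.9]
grip_width: 43.7
finger_force: 0.0
```

Request:
{"op": "arm_command", "data": {"gripper": [0, 0, 0, 0, 0], "dp": [[0, 0, -1], [0, 0, -1], [0, 0, 0], [0, 0, 0], [0, 0, 0]], "twist": [0, 0, 0, 0, 0]}}

```text
time: 35.55
tool_pos: [602.5, -216.9, 182.5]
tcp_rot: [-3.14, -0.001, 1.505]
contact_force: [-0.8, -0.4, 0.3]
grip_width: 1.2
finger_force: 0.0
```

```bash
python3 ball.py 70 -3
```

```text
t 35.55 gauge [ 75.6  -0.3 182.5] rot [-3.1398e+00 -7.0000e-04  1.5046e+00] F [-0.8 -0.4  0.3] w 1.2 ff 0.0
ball [ 55.6 -16.7  93. ] r 16.0 q 0.261 carr y -75.2 TCP->ball units x,y -0.65 -0.8
```

```bash
python3 - <<'E'
s=open('ball.py').read()
s=s.replace("_,v,_,l=cv2.minMaxLoc(d);","lm=(d==cv2.dilate(d,np.ones((15,15))))&(d>10.5)&(d<14);L=np.argwhere(lm);print(len(L));k=min(L,key=lambda t:np.hypot(*(t-22)));l=(k[1],k[0]);v=d[l[1],l[0]];")
open('ball.py','w').write(s)
E
python3 ball.py 70 -3
```

```text
t 35.6 gauge [ 75.7  -0.3 182.6] rot [-3.1399e+00 -7.0000e-04  1.5046e+00] F [-0.6 -0.2 -0.4] w 0.5 ff 0.0
1
ball [69.5 -3.6 93. ] r 12.4 q 0.011 carr y -55.2 TCP->ball units x,y -0.13 -0.25
```

Request:
{"op": "arm_command", "data": {"gripper": [0, 0, 0, 0, 0], "dp": [[-0.44, -0.84, 0], [-0.44, -0.84, 0], [-0.43, -0.84, 0], [-0.43, -0.84, 0], [-0.43, -0.84, 0]], "twist": [0, 0, 0, 0, 0]}}

```text
time: 36.28
tool_pos: [493.7, -264.4, 183.5]
tcp_rot: [-3.141, -0.0, 1.505]
contact_force: [-0.5, -0.3, 0.1]
grip_width: 0.7
finger_force: 0.0
```

Request:
{"op": "arm_command", "data": {"gripper": [0, 0, 0, 0, 0], "dp": [[0, 0, 0.48], [0, 0, 0.48], [0, 0, 0.4], [0, 0, 0], [0, 0, 0]], "twist": [0, 0, 0, 0, 0]}}

```text
time: 36.9
tool_pos: [494.9, -264.1, 150.0]
tcp_rot: [3.141, -0.0, 1.505]
contact_force: [-0.2, -0.1, 0.9]
grip_width: 0.7
finger_force: 0.0
```

Request:
{"op": "arm_command", "data": {"gripper": [0, 0, 0, 0, 0], "dp": [[0, 0, 0.2], [0, 0, 0.2], [0, 0, 0.2], [0, 0, 0], [0, 0, 0]], "twist": [0, 0, 0, 0, 0]}}

```text
time: 37.52
tool_pos: [494.6, -264.2, 135.1]
tcp_rot: [3.141, 0.0, 1.505]
contact_force: [-0.2, -0.2, 2.3]
grip_width: 0.2
finger_force: 1.0
```

Request:
{"op": "arm_command", "data": {"gripper": [0, 0, 0, 0, 0], "dp": [[0, 0, 0.04], [0, 0, 0], [0, 0, 0], [0, 0, 0], [0, 0, 0]], "twist": [0, 0, 0, 0, 0]}}

```text
time: 38.15
tool_pos: [494.6, -264.2, 134.0]
tcp_rot: [3.141, 0.0, 1.505]
contact_force: [0.6, 0.2, 1.4]
grip_width: 0.3
finger_force: 1.2
```

Request:
{"op": "arm_command", "data": {"gripper": [0, 0, 0, 0, 0], "dp": [[0, 0, 0.04], [0, 0, 0], [0, 0, 0], [0, 0, 0], [0, 0, 0]], "twist": [0, 0, 0, 0, 0]}}

```text
time: 38.78
tool_pos: [494.6, -264.2, 133.0]
tcp_rot: [3.141, -0.0, 1.505]
contact_force: [1.0, -0.2, 2.6]
grip_width: 0.1
finger_force: 1.1
```

Request:
{"op": "arm_command", "data": {"gripper": [0, 0, 0, 0, 0], "dp": [[0, 0, 0.04], [0, 0, 0], [0, 0, 0], [0, 0, 0], [0, 0, 0]], "twist": [0, 0, 0, 0, 0]}}

```text
time: 39.4
tool_pos: [494.6, -264.2, 132.0]
tcp_rot: [3.141, 0.0, 1.505]
contact_force: [1.1, -0.6, 5.1]
grip_width: 0.4
finger_force: 2.4
```

Request:
{"op": "arm_command", "data": {"gripper": [0, 0, 0, 0, 0], "dp": [[0, 0, 0.04], [0, 0, 0], [0, 0, 0], [0, 0, 0], [0, 0, 0]], "twist": [0, 0, 0, 0, 0]}}

```text
time: 40.02
tool_pos: [494.6, -264.2, 131.0]
tcp_rot: [3.141, 0.0, 1.505]
contact_force: [0.1, -1.2, 4.9]
grip_width: 0.1
finger_force: 2.7
```

Request:
{"op": "arm_command", "data": {"gripper": [0, 0, 0, 0, 0], "dp": [[0, 0, 0.04], [0, 0, 0], [0, 0, 0], [0, 0, 0], [0, 0, 0]], "twist": [0, 0, 0, 0, 0]}}

```text
time: 40.65
tool_pos: [494.6, -264.2, 130.1]
tcp_rot: [3.141, 0.0, 1.505]
contact_force: [0.3, 0.5, 6.1]
grip_width: 0.6
finger_force: 2.9
```

```bash
python3 - <<'E'
from st import *
stat();cv2.imwrite('pics/sc2.png',capture('scene')[:,:,::-1])
E
```

```text
t 40.65 gauge [-29.  -54.4 130.1] rot [3.1412e+00 1.0000e-04 1.5047e+00] F [0.3 0.5 6.1] w 0.6 ff 2.9
```

Request:
{"op": "arm_command", "data": {"gripper": [0, 0, 0, 0, 0], "dp": [[0, 0, 0.04], [0, 0, 0], [0, 0, 0], [0, 0, 0], [0, 0, 0]], "twist": [0, 0, 0, 0, 0]}}

```text
time: 41.32
tool_pos: [494.6, -264.2, 129.2]
tcp_rot: [3.141, 0.0, 1.505]
contact_force: [-0.5, -0.1, 6.4]
grip_width: 0.4
finger_force: 3.1
```

Request:
{"op": "arm_command", "data": {"gripper": [0, 0, 0, 0, 0], "dp": [[0, 0, 0.04], [0, 0, 0], [0, 0, 0], [0, 0, 0], [0, 0, 0]], "twist": [0, 0, 0, 0, 0]}}

```text
time: 41.95
tool_pos: [494.6, -264.2, 128.2]
tcp_rot: [3.141, 0.0, 1.505]
contact_force: [0.8, 1.2, 6.5]
grip_width: 0.2
finger_force: 3.3
```

```bash
python3 - <<'E'
from st import *
stat();im=capture('scene')[:,:,::-1];C=cam('scene')
for P in [(-30,-55,16),(-30,-55,43),(-30,-55,100),(-30,-55,130)]:print(P,w2p(C,world(P)).round(1))
u,v=w2p(C,world((-30,-55,75))).astype(int)
def cr(i,u,v):return cv2.resize(i[v-45:v+45,u-30:u+30],(400,600),interpolation=cv2.INTER_CUBIC)
a=cv2.imread('pics/sc1.png');u1,v1=w2p(C,world((-30,15,75))).astype(int)
cv2.imwrite('pics/sc3.png',np.hstack([cr(a,u1,v1),cr(im,u,v)]));print(u,v,u1,v1)
E
```

```text
t 41.95 gauge [-29.  -54.4 128.2] rot [3.1412e+00 1.0000e-04 1.5047e+00] F [0.8 1.2 6.5] w 0.2 ff 3.3
(-30, -55, 16) [406.  336.6]
(-30, -55, 43) [407.6 323.8]
(-30, -55, 100) [411.4 295.4]
(-30, -55, 130) [413.5 279.6]
409 308 379 288
```

View pics/sc3.png

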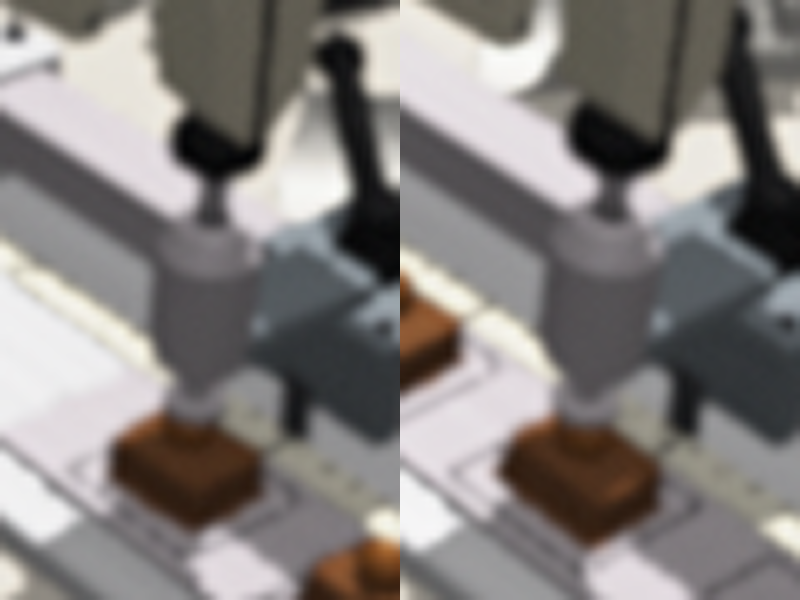

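Request:
{"op": "arm_command", "data": {"gripper": [0, 0, 0, 0, 0], "dp": [[0, 0, -0.2], [0, 0, -0.2], [0, 0, -0.08], [0, 0, 0], [0, 0, 0]], "twist": [0, 0, 0, 0, 0]}}

```text
time: 42.62
tool_pos: [494.4, -264.1, 139.7]
tcp_rot: [-3.141, -0.0, 1.505]
contact_force: [0.8, -0.5, 2.7]
grip_width: 0.8
finger_force: 0.9
```

Request:
{"op": "arm_command", "data": {"gripper": [0, 0, 0, 0, 0], "dp": [[0, 0, -0.04], [0, 0, 0], [0, 0, 0], [0, 0, 0], [0, 0, 0]], "twist": [0, 0, 0, 0, 0]}}

```text
time: 43.25
tool_pos: [494.4, -264.1, 140.9]
tcp_rot: [-3.141, -0.0, 1.505]
contact_force: [-0.0, -1.0, 2.0]
grip_width: 0.3
finger_force: 0.8
```

Request:
{"op": "arm_command", "data": {"gripper": [0, 0, 0, 0, 0], "dp": [[0, 0, -0.04], [0, 0, 0], [0, 0, 0], [0, 0, 0], [0, 0, 0]], "twist": [0, 0, 0, 0, 0]}}

```text
time: 43.88
tool_pos: [494.5, -264.1, 141.9]
tcp_rot: [-3.141, -0.0, 1.505]
contact_force: [-0.1, 0.2, 2.1]
grip_width: 0.5
finger_force: 0.9
```

Request:
{"op": "arm_command", "data": {"gripper": [0, 0, 0, 0, 0], "dp": [[0, 0, -0.04], [0, 0, 0], [0, 0, 0], [0, 0, 0], [0, 0, 0]], "twist": [0, 0, 0, 0, 0]}}

```text
time: 44.5
tool_pos: [494.5, -264.1, 142.9]
tcp_rot: [-3.142, -0.0, 1.505]
contact_force: [-0.2, 0.8, 0.4]
grip_width: 0.4
finger_force: 0.0
```

```bash
python3 st.py
```

```text
t 44.5 gauge [-29.1 -54.3 142.9] rot [-3.1415e+00 -2.0000e-04  1.5047e+00] F [-0.2  0.8  0.4] w 0.4 ff 0.0
```

Request:
{"op": "arm_command", "data": {"gripper": [0, 0, 40, 40, 40], "dp": [[0, 0, -0.8], [0, 0, -0.8], [0.4, 0.8, 0], [0.43, 0.8, 0], [0.43, 0.8, 0]], "twist": [0, 0, 0, 0, 0]}}

```text
time: 45.12
tool_pos: [557.0, -236.5, 183.0]
tcp_rot: [3.141, -0.0, 1.505]
contact_force: [-0.5, 0.8, -0.2]
grip_width: 26.3
finger_force: 0.0
```

Request:
{"op": "arm_command", "data": {"gripper": [40, 40, 40, 40, 40], "dp": [[0.43, 0.8, 0], [0.43, 0.78, 0], [0, 0, 0], [0, 0, 0], [0, 0, 0]], "twist": [0, 0, 0, 0, 0]}}

```text
time: 45.75
tool_pos: [596.6, -218.3, 183.1]
tcp_rot: [-3.141, -0.0, 1.504]
contact_force: [0.0, 0.5, 0.5]
grip_width: 39.9
finger_force: 0.0
```

```bash
python3 ball.py 70 -3.6
```

```text
t 45.75 gauge [ 69.9  -2.1 183.1] rot [-3.1413 -0.      1.5039] F [0.  0.5 0.5] w 39.9 ff 0.0
1
ball [69.3 -3.7 93. ] r 12.2 q 0.014 carr y -55.4 TCP->ball units x,y -0.06 -0.02
```

Request:
{"op": "arm_command", "data": {"gripper": [40, 40, 40, 40, 40], "dp": [[0, 0.04, 0.8], [0, 0, 0.8], [0, 0, 0.8], [0, 0, 0.8], [0, 0, 0.76]], "twist": [0, 0, 0, 0, 0]}}

```text
time: 46.42
tool_pos: [597.9, -218.3, 83.5]
tcp_rot: [3.141, 0.0, 1.504]
contact_force: [-0.5, -0.3, 0.4]
grip_width: 40.1
finger_force: 0.0
```

Request:
{"op": "arm_command", "data": {"gripper": [26, 26, 26, 26, 26], "dp": [[0, 0, 0], [0, 0, 0], [0, 0, 0], [0.12, -0.27, 0], [0.1, -0.27, 0]], "twist": [0, 0, 0, 0, 0]}}

```text
time: 47.05
tool_pos: [586.6, -211.1, 84.9]
tcp_rot: [3.137, -0.0, 1.505]
contact_force: [5.1, 3.9, -0.6]
grip_width: 26.0
finger_force: 2.6
```

Request:
{"op": "arm_command", "data": {"gripper": [26, 26, 26, 26, 26], "dp": [[0.08, -0.27, 0], [0.05, -0.27, 0], [0.02, -0.27, 0], [0, -0.27, 0], [-0.03, -0.27, 0]], "twist": [0, 0, 0, 0, 0]}}

```text
time: 47.68
tool_pos: [551.3, -206.4, 84.0]
tcp_rot: [3.141, 0.0, 1.505]
contact_force: [3.3, 1.7, 0.2]
grip_width: 26.1
finger_force: 1.3
```

Request:
{"op": "arm_command", "data": {"gripper": [26, 26, 26, 44, 44], "dp": [[-0.07, -0.27, 0], [-0.09, -0.27, 0], [-0.11, -0.27, 0], [0, 0, 0], [0, 0.2, 0]], "twist": [0, 0, 0, 0, 0]}}

```text
time: 48.3
tool_pos: [535.7, -212.6, 83.9]
tcp_rot: [-3.141, 0.0, 1.504]
contact_force: [0.6, 0.4, 0.2]
grip_width: 41.2
finger_force: 0.0
```

Request:
{"op": "arm_command", "data": {"gripper": [44, 44, 44, 44, 44], "dp": [[0, 0, -0.8], [0, 0, -0.8], [0, 0, -0.8], [0, 0, -0.8], [0, 0, -0.8]], "twist": [0, 0, 0, 0, 0]}}

```text
time: 48.92
tool_pos: [536.2, -212.4, 184.5]
tcp_rot: [-3.141, 0.0, 1.505]
contact_force: [0.3, -0.2, -0.1]
grip_width: 44.3
finger_force: 0.0
```

```bash
python3 ball.py 4 -1.5
```

```text
t 48.92 gauge [  9.2  -0.  184.5] rot [-3.1412e+00  5.0000e-04  1.5047e+00] F [ 0.3 -0.2 -0.1] w 44.3 ff 0.0
3
ball [ 5.6  0.4 93. ] r 12.4 q 1.095 carr y -54.1 TCP->ball units x,y 0.02 -0.15
```

Request:
{"op": "arm_command", "data": {"gripper": [50, 50, 50, 50, 50], "dp": [[-0.73, -0.52, 0], [-0.73, -0.52, 0], [-0.73, -0.53, 0], [0, 0, 0.5], [0, 0, 0.5]], "twist": [0, 0, 0, 0, 0]}}

```text
time: 49.6
tool_pos: [493.4, -263.7, 157.6]
tcp_rot: [-3.141, -0.001, 1.505]
contact_force: [-0.4, -0.1, -0.9]
grip_width: 50.1
finger_force: 0.0
```

Request:
{"op": "arm_command", "data": {"gripper": [50, 50, 50, 20, 20], "dp": [[0, 0, 0.5], [0, 0, 0.5], [0, 0, 0.46], [0, 0, 0], [0, 0, 0]], "twist": [0, 0, 0, 0, 0]}}

```text
time: 50.22
tool_pos: [493.5, -264.2, 122.7]
tcp_rot: [3.141, 0.0, 1.505]
contact_force: [-0.7, -0.4, 0.6]
grip_width: 34.5
finger_force: 0.0
```

Request:
{"op": "arm_command", "data": {"gripper": [20, 20, 20, 20, 20], "dp": [[0, 0, 0], [0, 0, 0], [0, 0, 0], [0.2, 0, 0], [0.4, 0, 0]], "twist": [0, 0, 0, 0, 0]}}

```text
time: 50.85
tool_pos: [493.7, -250.3, 122.6]
tcp_rot: [-3.141, 0.002, 1.504]
contact_force: [-5.4, -5.1, 1.8]
grip_width: 23.6
finger_force: 30.0
```

Request:
{"op": "arm_command", "data": {"gripper": [20, 20, 20, 20, 20], "dp": [[0.45, 0, 0], [0.45, 0, 0], [0.45, 0, 0], [0.45, 0, 0], [0.45, 0, 0]], "twist": [0, 0, 0, 0, 0]}}

```text
time: 51.48
tool_pos: [497.4, -193.6, 122.6]
tcp_rot: [-3.141, 0.002, 1.505]
contact_force: [-6.1, -5.1, 0.9]
grip_width: 24.5
finger_force: 30.0
```

Request:
{"op": "arm_command", "data": {"gripper": [20, 20, 20, 20, 20], "dp": [[0.45, 0, 0], [0.45, 0, 0], [0.45, 0, 0], [0.45, 0, 0], [0.45, 0, 0]], "twist": [0, 0, 0, 0, 0]}}

```text
time: 52.1
tool_pos: [501.1, -137.3, 122.5]
tcp_rot: [-3.14, 0.001, 1.505]
contact_force: [-5.8, -4.8, 1.2]
grip_width: 24.3
finger_force: 30.0
```

Request:
{"op": "arm_command", "data": {"gripper": [20, 20, 20, 20, 20], "dp": [[0.45, 0, 0], [0.45, 0, 0], [0.45, 0, 0], [0.45, 0, 0], [0.3, 0, 0]], "twist": [0, 0, 0, 0, 0]}}

```text
time: 52.72
tool_pos: [504.5, -84.6, 122.4]
tcp_rot: [-3.14, 0.001, 1.505]
contact_force: [-5.1, -4.7, 2.2]
grip_width: 23.8
finger_force: 30.0
```

Request:
{"op": "arm_command", "data": {"gripper": [20, 20, 20, 20, 20], "dp": [[0, 0, 0], [0, 0, 0], [0, 0, 0], [0, 0, 0], [0, 0, 0]], "twist": [0, 0, 0, 0, 0]}}

```text
time: 53.35
tool_pos: [504.5, -83.9, 122.2]
tcp_rot: [-3.14, -0.001, 1.504]
contact_force: [-4.7, 1.4, 2.4]
grip_width: 24.0
finger_force: 30.0
```

```bash
python3 st.py
```

```text
t 53.35 gauge [-30.6 126.2 122.2] rot [-3.1400e+00 -1.3000e-03  1.5045e+00] F [-4.7  1.4  2.4] w 24.0 ff 30.0
```

Request:
{"op": "arm_command", "data": {"gripper": [20, 20, 20, 50, 50], "dp": [[-0.03, 0, 0], [0, 0, 0], [0, 0, 0], [0, 0, 0], [0, 0, 0]], "twist": [0, 0, 0, 0, 0]}}

```text
time: 53.98
tool_pos: [506.0, -85.4, 122.7]
tcp_rot: [3.139, 0.0, 1.505]
contact_force: [0.7, -0.3, 0.3]
grip_width: 39.6
finger_force: 0.0
```

Request:
{"op": "arm_command", "data": {"gripper": [50, 50, 50, 44, 44], "dp": [[0, 0, -0.8], [0, 0, -0.8], [0, 0, -0.82], [0.55, 0.36, 0], [0.55, 0.36, 0]], "twist": [0, 0, 0, 0, 0]}}

```text
time: 54.6
tool_pos: [525.6, -58.0, 182.3]
tcp_rot: [3.142, -0.0, 1.504]
contact_force: [-0.3, 0.2, -0.0]
grip_width: 44.1
finger_force: 0.0
```

Request:
{"op": "arm_command", "data": {"gripper": [44, 44, 44, 44, 44], "dp": [[0.55, 0.36, 0], [0.55, 0.36, 0], [0, 0, 0], [0, 0, 0], [0, 0, 0]], "twist": [0, 0, 0, 0, 0]}}

```text
time: 55.22
tool_pos: [544.4, -33.1, 183.0]
tcp_rot: [-3.141, 0.0, 1.504]
contact_force: [-0.1, 1.0, 1.0]
grip_width: 44.2
finger_force: 0.0
```

```bash
python3 ball.py 5 179
```

```text
t 55.23 gauge [  6.1 179.4 183. ] rot [-3.1415e+00  1.0000e-04  1.5042e+00] F [-0.1  1.   1. ] w 44.2 ff 0.0
2
ball [  6.1 181.   93. ] r 12.4 q 1.085 carr y 126.2 TCP->ball units x,y 0.06 0.0
```

Request:
{"op": "arm_command", "data": {"gripper": [44, 44, 44, 44, 44], "dp": [[0.1, 0, 0.8], [0, 0, 0.8], [0, 0, 0.8], [0, 0, 0.8], [0, 0, 0.78]], "twist": [0, 0, 0, 0, 0]}}

```text
time: 55.9
tool_pos: [544.8, -30.7, 83.0]
tcp_rot: [3.141, -0.0, 1.504]
contact_force: [0.2, 0.7, 0.7]
grip_width: 43.9
finger_force: 0.0
```

Request:
{"op": "arm_command", "data": {"gripper": [26, 26, 26, 26, 26], "dp": [[0, 0, 0], [0, 0, 0], [0, 0, 0], [0.1, 0.28, 0], [0.1, 0.28, 0]], "twist": [0, 0, 0, 0, 0]}}

```text
time: 56.52
tool_pos: [558.8, -25.5, 83.6]
tcp_rot: [-3.14, -0.001, 1.505]
contact_force: [-3.8, 2.4, 1.9]
grip_width: 25.9
finger_force: 2.0
```

Request:
{"op": "arm_command", "data": {"gripper": [26, 26, 26, 26, 26], "dp": [[0.08, 0.28, 0], [0.05, 0.28, 0], [0, 0.28, 0], [0, 0.28, 0], [-0.03, 0.28, 0]], "twist": [0, 0, 0, 0, 0]}}

```text
time: 57.15
tool_pos: [594.8, -26.1, 83.4]
tcp_rot: [3.141, -0.0, 1.505]
contact_force: [-1.6, 2.0, -0.4]
grip_width: 26.0
finger_force: 1.3
```

Request:
{"op": "arm_command", "data": {"gripper": [26, 26, 26, 26, 26], "dp": [[-0.07, 0.28, 0], [-0.1, 0.28, 0], [-0.13, 0.2, 0], [0, 0.06, 0], [0, 0.06, 0]], "twist": [0, 0, 0, 0, 0]}}

```text
time: 57.78
tool_pos: [613.0, -34.1, 82.8]
tcp_rot: [-3.135, -0.002, 1.505]
contact_force: [-12.8, 5.1, 3.7]
grip_width: 26.0
finger_force: 6.7
```

Request:
{"op": "arm_command", "data": {"gripper": [26, 44, 44, 44, 44], "dp": [[0, 0, 0], [0, 0, 0], [0, 0, 0], [0, 0, -1], [0, 0, -1]], "twist": [0, 0, 0, 0, 0]}}

```text
time: 58.4
tool_pos: [616.5, -35.8, 134.3]
tcp_rot: [3.14, 0.001, 1.504]
contact_force: [0.9, 0.1, -0.1]
grip_width: 43.8
finger_force: 0.0
```

Request:
{"op": "arm_command", "data": {"gripper": [44, 44, 44, 44, 44], "dp": [[0, 0, -1], [0, 0, -1], [0, 0, 0], [0, 0, 0], [0, 0, 0]], "twist": [0, 0, 0, 0, 0]}}

```text
time: 59.02
tool_pos: [615.2, -35.0, 182.1]
tcp_rot: [-3.14, -0.0, 1.505]
contact_force: [-0.1, -0.0, -0.5]
grip_width: 43.8
finger_force: 0.0
```

```bash
python3 ball.py 70 177; python3 - <<'E'
from st import *
a=capture('top');cv2.imwrite('pics/top5.png',a[:,:,::-1])
E
```

```text
t 59.02 gauge [ 76.8 182.  182.1] rot [-3.1395e+00 -2.0000e-04  1.5046e+00] F [-0.1 -0.  -0.5] w 43.8 ff 0.0
2
ball [ 70.  177.5  93. ] r 12.4 q 0.001 carr y 126.3 TCP->ball units x,y -0.18 -0.27
```

View pics/top5.png

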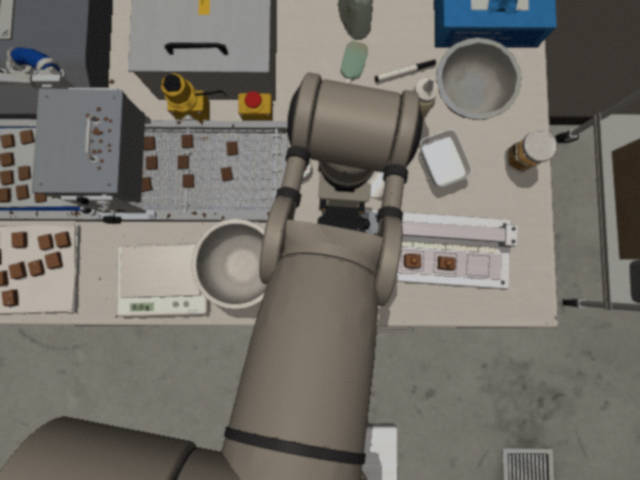

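Request:
{"op": "arm_command", "data": {"gripper": [50, 50, 50, 50, 50], "dp": [[-0.83, -0.53, 0], [-0.83, -0.53, 0], [-0.83, -0.53, 0], [-0.83, -0.53, 0], [-0.83, -0.53, 0]], "twist": [0, 0, 0, 0, 0]}}

```text
time: 59.75
tool_pos: [542.1, -134.6, 183.0]
tcp_rot: [-3.141, -0.0, 1.505]
contact_force: [0.1, -0.3, 0.1]
grip_width: 50.0
finger_force: 0.0
```

Request:
{"op": "arm_command", "data": {"gripper": [50, 50, 50, 50, 50], "dp": [[-0.83, -0.53, 0], [-0.83, -0.53, 0], [-0.83, -0.53, 0], [0, 0, 0.8], [0, 0, 0.8]], "twist": [0, 0, 0, 0, 0]}}

```text
time: 60.38
tool_pos: [498.8, -194.0, 142.8]
tcp_rot: [3.141, 0.0, 1.504]
contact_force: [0.8, 0.2, 0.8]
grip_width: 50.0
finger_force: 0.0
```

Request:
{"op": "arm_command", "data": {"gripper": [50, 50, 50, 50, 50], "dp": [[0, 0, 0.8], [0, 0, 0], [0, 0, 0], [0, 0, 0], [0, 0, 0]], "twist": [0, 0, 0, 0, 0]}}

```text
time: 61.0
tool_pos: [499.3, -193.7, 124.1]
tcp_rot: [3.14, 0.0, 1.505]
contact_force: [-0.2, 0.1, 0.4]
grip_width: 50.3
finger_force: 0.0
```

```bash
python3 - <<'E'
from st import *
o=stat();C=cam('wrist',o);im=capture('wrist');cv2.imwrite('pics/w6.png',im[:,:,::-1])
for P in [(-30,15,31),(-30,15,43),(-47,15,31)]:print(w2p(C,world(P)).round())
E
```

```text
t 61.0 gauge [-28.8  16.3 124.1] rot [3.1404e+00 5.0000e-04 1.5047e+00] F [-0.2  0.1  0.4] w 50.3 ff 0.0
[309. 247.]
[309. 253.]
[281. 247.]
```

View pics/w6.png

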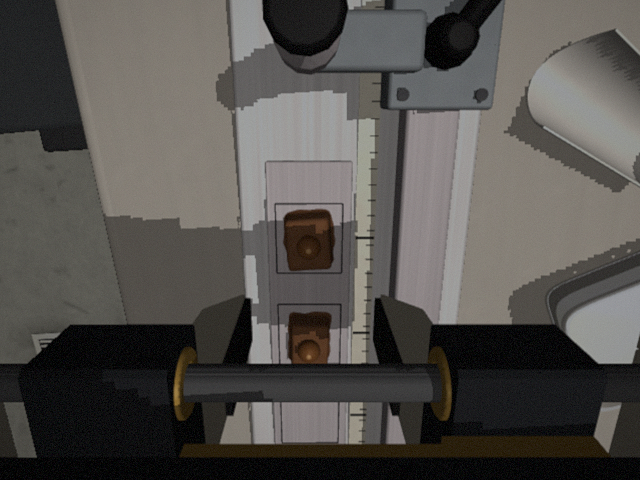

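Request:
{"op": "arm_command", "data": {"gripper": [50, 50, 50, 50, 50], "dp": [[0.06, -0.05, 0.84], [0, 0, 0.84], [0, 0, 0.84], [0, 0, 0.84], [0, 0, 0.5]], "twist": [0, 0, 0, 0, 0]}}

```text
time: 61.68
tool_pos: [497.6, -191.8, 26.2]
tcp_rot: [-3.141, -0.0, 1.505]
contact_force: [0.2, 0.9, 0.0]
grip_width: 49.8
finger_force: 0.0
```

Request:
{"op": "arm_command", "data": {"gripper": [50, 50, 50, 50, 50], "dp": [[0, 0, 0.2], [0, 0, 0.12], [0, 0, 0], [0, 0, 0], [0, 0, 0]], "twist": [0, 0, 0, 0, 0]}}

```text
time: 62.3
tool_pos: [498.0, -192.1, 19.3]
tcp_rot: [3.141, 0.0, 1.505]
contact_force: [-0.6, 0.1, -0.7]
grip_width: 49.5
finger_force: 0.0
```

```bash
python3 st.py
```

```text
t 62.3 gauge [-30.2  17.9  19.3] rot [3.1409e+00 2.0000e-04 1.5047e+00] F [-0.6  0.1 -0.7] w 49.5 ff 0.0
```

Request:
{"op": "arm_command", "data": {"gripper": [20, 20, 20, 20, 20], "dp": [[0, 0, 0], [0, 0, 0], [0, 0, 0], [0, 0, 0], [0, 0, 0]], "twist": [0, 0, 0, 0, 0]}}

```text
time: 62.92
tool_pos: [497.8, -192.0, 18.9]
tcp_rot: [-3.142, -0.0, 1.505]
contact_force: [0.0, -0.2, 0.1]
grip_width: 30.4
finger_force: 29.2
```

Request:
{"op": "arm_command", "data": {"gripper": [20, 20, 20, 20, 20], "dp": [[0, 0, -0.2], [0, 0, -0.5], [0, 0, -0.8], [0, 0, -0.8], [0, 0, -0.8]], "twist": [0, 0, 0, 0, 0]}}

```text
time: 63.55
tool_pos: [498.0, -192.1, 98.1]
tcp_rot: [3.141, 0.0, 1.505]
contact_force: [0.1, -0.4, -0.3]
grip_width: 30.6
finger_force: 29.2
```

Request:
{"op": "arm_command", "data": {"gripper": [20, 20, 20, 20, 20], "dp": [[0, 0, -0.8], [0, 0, -0.8], [0, 0, -0.8], [0, 0, -0.8], [0, 0, -0.8]], "twist": [0, 0, 0, 0, 0]}}

```text
time: 64.18
tool_pos: [497.7, -191.9, 198.1]
tcp_rot: [3.141, 0.0, 1.505]
contact_force: [-0.3, 0.2, -0.3]
grip_width: 29.9
finger_force: 29.2
```

```bash
python3 - <<'E'
from st import *
o=stat();C=cam('top');im=capture('top')
g=cv2.cvtColor(im,cv2.COLOR_RGB2GRAY);cv2.imwrite('pics/top7.png',im[:,:,::-1])
c=cv2.HoughCircles(cv2.medianBlur(g[200:330,170:330],3),cv2.HOUGH_GRADIENT,1.2,40,param1=90,param2=25,minRadius=36,maxRadius=48)
print(c)
if c is not None:
  for x,y,r in c[0][:3]:print(p2w(C,x+170,y+200,77).round(1),r)
# calib on the first picture
g=cv2.imread('pics/top0.png',0)
c=cv2.HoughCircles(cv2.medianBlur(g[200:330,170:330],3),cv2.HOUGH_GRADIENT,1.2,40,param1=90,param2=25,minRadius=36,maxRadius=48)
for x,y,r in c[0][:3]:print('old',p2w(C,x+170,y+200,77).round(1),r)
cv2.imwrite('pics/b7.png',cv2.resize(im[190:340,130:330,::-1],(800,600),interpolation=cv2.INTER_CUBIC))
E
```

```text
t 64.17 gauge [-30.5  18.  198.1] rot [3.1407e+00 3.0000e-04 1.5047e+00] F [-0.3  0.2 -0.3] w 29.9 ff 29.2
[[[65.4      63.000004 39.72    ]]]
[489.1 169.4  77. ] 39.72
old [465.5 121.1  77. ] 44.04
```

View pics/b7.png

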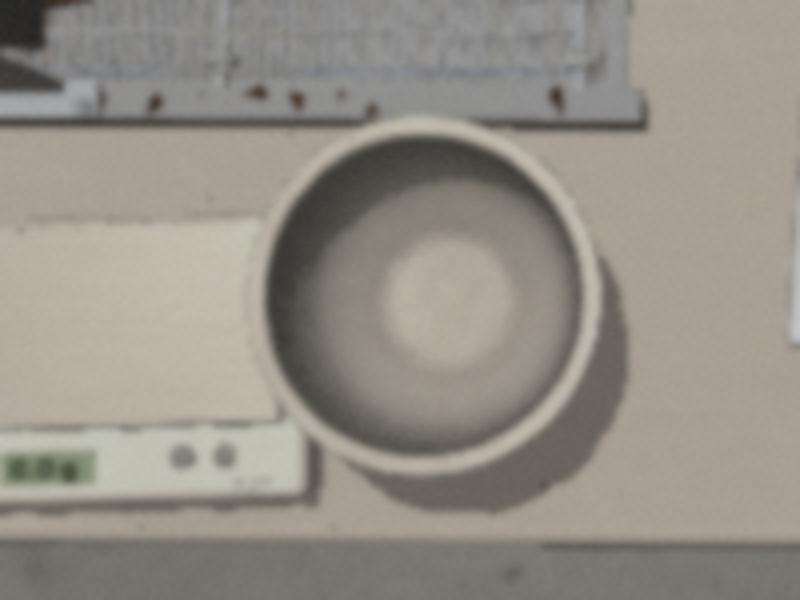

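Request:
{"op": "arm_command", "data": {"gripper": [20, 20, 20, 20, 20], "dp": [[0.5, -0.1, 0], [0.9, -0.1, 0], [0.9, -0.1, 0], [0.9, -0.1, 0], [0.9, -0.1, 0]], "twist": [0, 0, 0, 0, 0]}}

```text
time: 64.85
tool_pos: [491.1, -87.1, 195.5]
tcp_rot: [-3.14, -0.001, 1.505]
contact_force: [0.1, 0.6, -0.1]
grip_width: 30.9
finger_force: 29.2
```

Request:
{"op": "arm_command", "data": {"gripper": [20, 20, 20, 20, 20], "dp": [[0.9, -0.1, 0], [0.9, -0.1, 0], [0.9, -0.1, 0], [0.9, -0.1, 0], [0.9, -0.1, 0]], "twist": [0, 0, 0, 0, 0]}}

```text
time: 65.47
tool_pos: [485.9, 25.7, 195.5]
tcp_rot: [-3.14, -0.0, 1.505]
contact_force: [-0.8, -0.4, -0.0]
grip_width: 30.4
finger_force: 29.2
```

Request:
{"op": "arm_command", "data": {"gripper": [20, 20, 20, 20, 20], "dp": [[0.9, -0.1, 0], [0.9, -0.1, 0], [0.9, -0.1, 0], [0.9, -0.1, 0], [0.9, -0.1, 0]], "twist": [0, 0, 0, 0, 0]}}

```text
time: 66.1
tool_pos: [480.7, 138.5, 195.5]
tcp_rot: [-3.14, 0.0, 1.505]
contact_force: [-0.3, -0.0, 0.0]
grip_width: 30.3
finger_force: 29.2
```

Request:
{"op": "arm_command", "data": {"gripper": [20, 20, 20, 20, 20], "dp": [[0.9, 0, 0], [0.8, 0, 0], [0, 0, 0], [0, 0, 0], [0, 0, 0]], "twist": [0, 0, 0, 0, 0]}}

```text
time: 66.72
tool_pos: [484.6, 179.0, 196.3]
tcp_rot: [-3.141, 0.0, 1.504]
contact_force: [0.0, -0.3, -0.2]
grip_width: 30.2
finger_force: 29.2
```

```bash
python3 - <<'E'
from st import *
o=stat();print(o['tool_pos']);C=cam('wrist',o);im=capture('wrist');cv2.imwrite('pics/w8.png',im[:,:,::-1]);print(w2p(C,(488,169,77)),w2p(C,(488,169,2)))
E
```

```text
t 66.72 gauge [-67.1 387.4 196.3] rot [-3.1411e+00  2.0000e-04  1.5039e+00] F [ 0.  -0.3 -0.2] w 30.2 ff 29.2
[484.57173984 179.04770164 196.29388181]
[317.14812519 246.58290034] [316.19314598 218.67160866]
```

View pics/w8.png

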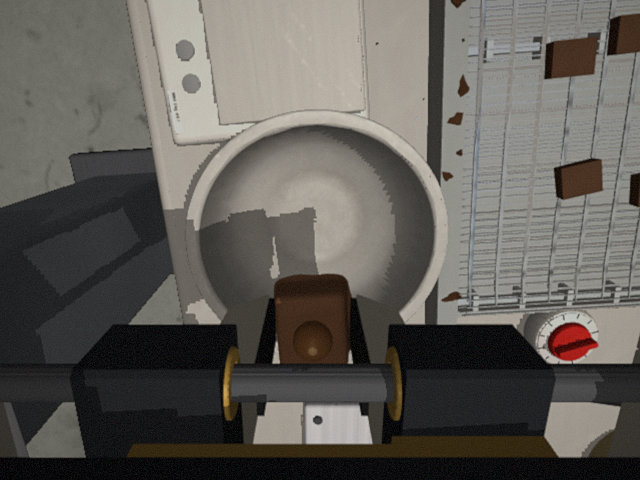

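Request:
{"op": "arm_command", "data": {"gripper": [20, 20, 20, 20, 20], "dp": [[0, 0, 0.8], [0, 0, 0.8], [0, 0, 0.8], [0, 0, 0.8], [0, 0, 0.8]], "twist": [0, 0, 0, 0, 0]}}

```text
time: 67.4
tool_pos: [484.9, 179.2, 95.9]
tcp_rot: [3.141, -0.0, 1.504]
contact_force: [-0.2, 0.6, -0.6]
grip_width: 30.5
finger_force: 29.2
```

Request:
{"op": "arm_command", "data": {"gripper": [20, 20, 20, 20, 20], "dp": [[0, 0, 0.8], [0, 0, 0.7], [0, 0, 0.6], [0, 0, 0.2], [0, 0, 0]], "twist": [0, 0, 0, 0, 0]}}

```text
time: 68.03
tool_pos: [484.9, 179.6, 38.9]
tcp_rot: [-3.141, -0.0, 1.505]
contact_force: [0.4, 0.2, -1.0]
grip_width: 30.5
finger_force: 29.2
```

Request:
{"op": "arm_command", "data": {"gripper": [46, 46, 46, 46, 46], "dp": [[0, 0, 0], [0, 0, 0], [0, 0, 0], [0, 0, 0], [0, 0, -0.4]], "twist": [0, 0, 0, 0, 0]}}

```text
time: 68.65
tool_pos: [484.3, 179.6, 48.8]
tcp_rot: [-3.14, 0.0, 1.505]
contact_force: [0.1, -0.3, -0.6]
grip_width: 45.8
finger_force: 0.0
```

Request:
{"op": "arm_command", "data": {"gripper": [46, 46, 46, 46, 46], "dp": [[0, 0, -1], [0, 0, -1], [0, 0, -1], [0, 0, -1], [0, 0, -1]], "twist": [0, 0, 0, 0, 0]}}

```text
time: 69.28
tool_pos: [484.8, 179.7, 175.6]
tcp_rot: [3.141, -0.0, 1.505]
contact_force: [0.6, 0.1, -0.3]
grip_width: 45.8
finger_force: 0.0
```

```bash
python3 st.py
```

```text
t 69.28 gauge [-66.9 388.  175.6] rot [ 3.1408e+00 -2.0000e-04  1.5048e+00] F [ 0.6  0.1 -0.3] w 45.8 ff 0.0
```

Request:
{"op": "arm_command", "data": {"gripper": [50, 50, 50, 50, 50], "dp": [[-0.5, 0.1, 0], [-0.95, 0.1, 0], [-0.95, 0.1, 0], [-0.95, 0.1, 0], [-0.95, 0.1, 0]], "twist": [0, 0, 0, 0, 0]}}

```text
time: 69.9
tool_pos: [489.5, 70.1, 173.0]
tcp_rot: [-3.14, 0.0, 1.504]
contact_force: [0.1, 0.8, -0.2]
grip_width: 49.9
finger_force: 0.0
```

Request:
{"op": "arm_command", "data": {"gripper": [50, 50, 50, 50, 50], "dp": [[-0.95, 0.1, 0], [-0.95, 0.1, 0], [-0.95, 0.1, 0], [-0.95, 0.1, 0], [-0.95, 0.1, 0]], "twist": [0, 0, 0, 0, 0]}}

```text
time: 70.53
tool_pos: [494.0, -49.1, 173.0]
tcp_rot: [-3.14, -0.0, 1.504]
contact_force: [-0.1, 0.2, 0.2]
grip_width: 50.0
finger_force: 0.0
```

Request:
{"op": "arm_command", "data": {"gripper": [50, 50, 50, 50, 50], "dp": [[-0.95, 0.1, 0], [-0.95, 0.1, 0], [-0.95, 0.1, 0], [-0.95, 0.1, 0], [-0.95, 0.07, 0]], "twist": [0, 0, 0, 0, 0]}}

```text
time: 71.15
tool_pos: [497.8, -168.2, 172.9]
tcp_rot: [-3.14, -0.001, 1.504]
contact_force: [0.1, -0.8, -0.4]
grip_width: 50.2
finger_force: 0.0
```

Request:
{"op": "arm_command", "data": {"gripper": [50, 50, 50, 50, 50], "dp": [[-0.95, 0, 0], [-0.95, 0, 0], [-0.95, 0, 0], [-0.96, 0, 0], [0, 0, 0.8]], "twist": [0, 0, 0, 0, 0]}}

```text
time: 71.78
tool_pos: [492.1, -264.6, 153.8]
tcp_rot: [3.14, 0.001, 1.502]
contact_force: [0.2, 0.3, -0.8]
grip_width: 49.6
finger_force: 0.0
```

Request:
{"op": "arm_command", "data": {"gripper": [50, 50, 50, 50, 50], "dp": [[0, 0, 0.8], [0, 0, 0.8], [0, 0, 0], [0, 0, 0], [0, 0, 0]], "twist": [0, 0, 0, 0, 0]}}

```text
time: 72.4
tool_pos: [492.7, -262.4, 114.8]
tcp_rot: [3.14, 0.001, 1.505]
contact_force: [-0.8, -0.2, 0.9]
grip_width: 50.1
finger_force: 0.0
```

```bash
python3 - <<'E'
from st import *
o=stat();C=cam('wrist',o);im=capture('wrist');cv2.imwrite('pics/w9.png',im[:,:,::-1])
h=cv2.cvtColor(im,cv2.COLOR_RGB2HSV);m=cv2.inRange(h,(3,90,30),(18,255,140));m[320:]=0;m[:, :200]=0;m[:,420:]=0
n,l,s,c=cv2.connectedComponentsWithStats(m)
for i in range(1,n):
    if s[i,4]>200:print(s[i],c[i],gauge(p2w(C,*c[i],28)).round(1))
t=capture('top');cv2.imwrite('pics/top9.png',t[:,:,::-1])
E
```

```text
t 72.4 gauge [-31.  -52.7 114.8] rot [3.1403e+00 7.0000e-04 1.5047e+00] F [-0.8 -0.2  0.9] w 50.1 ff 0.0
[ 288  218   48   62 2554] [312.1953798  248.94361785] [-30.1 -53.2  28. ]
```

Request:
{"op": "arm_command", "data": {"gripper": [50, 50, 50, 50, 50], "dp": [[-0.02, 0.06, 0.8], [0, 0, 0.8], [0, 0, 0.8], [0, 0, 0.8], [0, 0, 0.5]], "twist": [0, 0, 0, 0, 0]}}

```text
time: 73.12
tool_pos: [493.8, -262.5, 20.9]
tcp_rot: [-3.141, -0.0, 1.505]
contact_force: [-0.6, -0.6, -0.4]
grip_width: 50.1
finger_force: 0.0
```

Request:
{"op": "arm_command", "data": {"gripper": [50, 50, 50, 20, 20], "dp": [[0, 0, 0.13], [0, 0, 0], [0, 0, 0], [0, 0, 0], [0, 0, 0]], "twist": [0, 0, 0, 0, 0]}}

```text
time: 73.75
tool_pos: [494.0, -262.7, 18.5]
tcp_rot: [3.141, 0.0, 1.505]
contact_force: [0.7, 0.1, -0.5]
grip_width: 34.4
finger_force: 0.0
```

Request:
{"op": "arm_command", "data": {"gripper": [20, 20, 20, 20, 20], "dp": [[0, 0, 0], [0, 0, 0], [0, 0, 0], [0, 0, -0.2], [0, 0, -0.5]], "twist": [0, 0, 0, 0, 0]}}

```text
time: 74.38
tool_pos: [493.5, -262.4, 35.8]
tcp_rot: [-3.14, -0.001, 1.505]
contact_force: [0.6, -1.3, -0.4]
grip_width: 28.1
finger_force: 29.1
```

Request:
{"op": "arm_command", "data": {"gripper": [20, 20, 20, 20, 20], "dp": [[0, 0, -0.8], [0, 0, -0.8], [0, 0, -0.8], [0, 0, -0.8], [0, 0, -0.8]], "twist": [0, 0, 0, 0, 0]}}

```text
time: 75.0
tool_pos: [493.9, -262.7, 137.3]
tcp_rot: [3.141, 0.0, 1.505]
contact_force: [-0.2, -0.0, -0.4]
grip_width: 28.4
finger_force: 29.1
```

Request:
{"op": "arm_command", "data": {"gripper": [20, 20, 20, 20, 20], "dp": [[0, 0, -0.8], [0, 0, -0.8], [0, 0, -0.8], [0, 0, 0], [0, 0, 0]], "twist": [0, 0, 0, 0, 0]}}

```text
time: 75.62
tool_pos: [493.5, -262.4, 195.3]
tcp_rot: [-3.141, -0.0, 1.505]
contact_force: [-0.4, 0.2, -1.0]
grip_width: 27.9
finger_force: 29.1
```

```bash
python3 - <<'E'
from st import *
o=stat();C=cam('top');im=cv2.imread('pics/top9.png')
t=capture('top')[:,:,::-1]
cv2.imwrite('pics/b9.png',np.hstack([cv2.resize(i[200:330,170:330],(400,325),interpolation=cv2.INTER_CUBIC) for i in(im,t)]))
E
```

```text
t 75.62 gauge [-30.2 -52.6 195.3] rot [-3.1410e+00 -4.0000e-04  1.5047e+00] F [-0.4  0.2 -1. ] w 27.9 ff 29.1
```

View pics/b9.png

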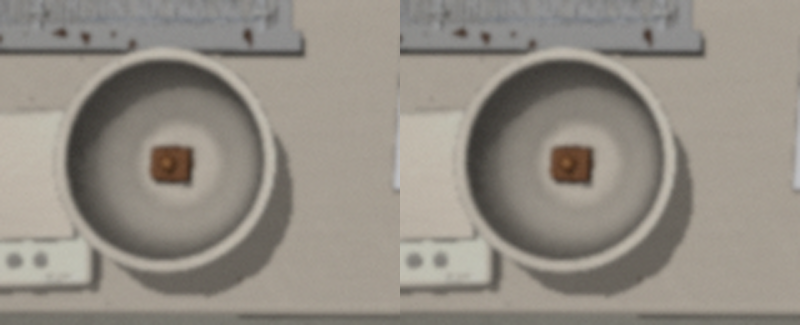

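Request:
{"op": "arm_command", "data": {"gripper": [20, 20, 20, 20, 20], "dp": [[0.56, -0.1, 0], [0.95, -0.1, 0], [0.95, -0.1, 0], [0.95, -0.1, 0], [0.95, -0.1, 0]], "twist": [0, 0, 0, 0, 0]}}

```text
time: 76.3
tool_pos: [488.3, -150.6, 195.8]
tcp_rot: [3.142, -0.0, 1.506]
contact_force: [0.2, -0.7, -0.4]
grip_width: 27.9
finger_force: 29.1
```

Request:
{"op": "arm_command", "data": {"gripper": [20, 20, 20, 20, 20], "dp": [[0.95, -0.1, 0], [0.95, -0.1, 0], [0.95, -0.1, 0], [0.95, -0.1, 0], [0.95, -0.1, 0]], "twist": [0, 0, 0, 0, 0]}}

```text
time: 76.92
tool_pos: [483.3, -31.4, 195.8]
tcp_rot: [3.141, -0.0, 1.506]
contact_force: [-0.6, -0.2, 0.2]
grip_width: 27.8
finger_force: 29.1
```

Request:
{"op": "arm_command", "data": {"gripper": [20, 20, 20, 20, 20], "dp": [[0.95, -0.1, 0], [0.95, -0.1, 0], [0.95, -0.1, 0], [0.95, 0, 0], [0.95, 0, 0]], "twist": [0, 0, 0, 0, 0]}}

```text
time: 77.55
tool_pos: [483.4, 87.4, 195.9]
tcp_rot: [3.141, -0.0, 1.506]
contact_force: [-0.8, -0.3, -0.3]
grip_width: 27.7
finger_force: 29.1
```

Request:
{"op": "arm_command", "data": {"gripper": [20, 20, 20, 20, 20], "dp": [[0.95, 0, 0], [0.8, 0, 0], [0.35, 0, 0], [0, 0, 0], [0, 0, 0]], "twist": [0, 0, 0, 0, 0]}}

```text
time: 78.18
tool_pos: [487.6, 137.3, 195.7]
tcp_rot: [3.142, 0.0, 1.505]
contact_force: [-0.4, -0.7, -0.1]
grip_width: 28.0
finger_force: 29.1
```

```bash
python3 - <<'E'
from st import *
o=stat();print(o['tool_pos']);C=cam('wrist',o);im=capture('wrist');cv2.imwrite('pics/w10.png',im[:,:,::-1]);g=cv2.cvtColor(im,cv2.COLOR_RGB2GRAY)
h=cv2.cvtColor(im,cv2.COLOR_RGB2HSV);m=cv2.inRange(h,(3,90,30),(18,255,140));m[310:]=0;m[:, :200]=0;m[:,430:]=0
n,l,s,c=cv2.connectedComponentsWithStats(m)
for i in range(1,n):
    if s[i,4]>200:print(s[i],c[i],p2w(C,*c[i],14).round(1),p2w(C,*c[i],45).round(1))
E
```

```text
t 78.17 gauge [-61.5 345.9 195.7] rot [3.1416e+00 2.0000e-04 1.5046e+00] F [-0.4 -0.7 -0.1] w 28.0 ff 29.1
[487.58864564 137.3219395  195.74183155]
[ 286  135   41   48 1721] [306.19755956 158.07669959] [486.5 179.9  14. ] [487.2 183.5  45. ]
[ 277  277   73   33 2161] [313.02313744 293.8736696 ] [484.2  63.8  14. ] [485.1  78.   45. ]
```

Request:
{"op": "arm_command", "data": {"gripper": [20, 20, 20, 20, 20], "dp": [[0, 0, 0.8], [0, 0, 0.8], [0, 0, 0.8], [0, 0, 0.8], [0, 0, 0.8]], "twist": [0, 0, 0, 0, 0]}}

```text
time: 78.85
tool_pos: [487.9, 137.0, 95.2]
tcp_rot: [3.141, -0.0, 1.504]
contact_force: [-0.5, -0.2, -0.5]
grip_width: 27.7
finger_force: 29.1
```

Request:
{"op": "arm_command", "data": {"gripper": [20, 20, 20, 20, 20], "dp": [[0, 0, 0.8], [0, 0, 0.7], [0, 0, 0.4], [0, 0, 0.15], [0, 0, 0]], "twist": [0, 0, 0, 0, 0]}}

```text
time: 79.47
tool_pos: [488.0, 137.5, 44.7]
tcp_rot: [3.141, -0.0, 1.504]
contact_force: [-0.3, 0.2, 0.0]
grip_width: 28.0
finger_force: 29.1
```

Request:
{"op": "arm_command", "data": {"gripper": [44, 44, 44, 44, 44], "dp": [[0, 0, 0], [0, 0, 0], [0, 0, 0], [0, 0, 0], [0, 0, -0.4]], "twist": [0, 0, 0, 0, 0]}}

```text
time: 80.1
tool_pos: [487.2, 137.6, 54.3]
tcp_rot: [-3.14, 0.0, 1.505]
contact_force: [-0.7, -0.1, 1.0]
grip_width: 43.9
finger_force: 0.0
```

Request:
{"op": "arm_command", "data": {"gripper": [44, 44, 44, 44, 44], "dp": [[0, 0, -1], [0, 0, -1], [0, 0, -1], [0, 0, -1], [0, 0, -1]], "twist": [0, 0, 0, 0, 0]}}

```text
time: 80.72
tool_pos: [487.7, 137.7, 181.1]
tcp_rot: [3.141, -0.0, 1.505]
contact_force: [0.9, -0.5, -0.2]
grip_width: 44.1
finger_force: 0.0
```

Request:
{"op": "arm_command", "data": {"gripper": [44, 44, 44, 44, 44], "dp": [[-1, 0, -1], [-1, 0, 0], [-1, 0, 0], [-1, 0, 0], [-1, 0, 0]], "twist": [0, 0, 0, 0, 0]}}

```text
time: 81.35
tool_pos: [479.4, 12.2, 205.2]
tcp_rot: [3.141, -0.0, 1.505]
contact_force: [0.3, 0.8, 0.4]
grip_width: 44.2
finger_force: 0.0
```

Request:
{"op": "arm_command", "data": {"gripper": [44, 44, 44, 44, 44], "dp": [[-1, 0, 0], [-1, 0, 0], [-1, 0, 0], [-1, 0, 0], [-1, 0, 0]], "twist": [0, 0, 0, 0, 0]}}

```text
time: 81.98
tool_pos: [471.1, -112.6, 205.2]
tcp_rot: [3.141, 0.0, 1.505]
contact_force: [-1.0, -0.6, 0.1]
grip_width: 43.8
finger_force: 0.0
```

Request:
{"op": "arm_command", "data": {"gripper": [44, 44, 44, 44, 44], "dp": [[-1, 0, 0], [-1, 0, 0], [-1, 0, 0], [-1, 0, 0], [-1, 0, 0]], "twist": [0, 0, 0, 0, 0]}}

```text
time: 82.6
tool_pos: [462.9, -237.3, 205.2]
tcp_rot: [3.141, 0.0, 1.505]
contact_force: [-0.8, -0.0, 1.1]
grip_width: 44.1
finger_force: 0.0
```

```bash
python3 - <<'E'
from st import *
o=stat();t=capture('top')[:,:,::-1]
cv2.imwrite('pics/b11.png',np.vstack([cv2.resize(t[200:330,140:340],(400,260),interpolation=cv2.INTER_CUBIC),cv2.resize(t[190:320,320:520],(400,260),interpolation=cv2.INTER_CUBIC)]))
E
```

```text
t 82.6 gauge [-62.3 -29.5 205.2] rot [3.1409e+00 2.0000e-04 1.5047e+00] F [-0.8 -0.   1.1] w 44.1 ff 0.0
```

View pics/b11.png

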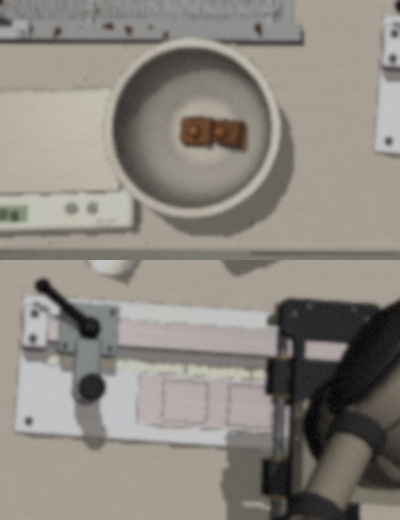

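```bash
python3 -c "
from plant import *
print(close_job())"
```

```text
the job is handed in; nothing more can be done
None
```

I handed the job in at 82.6 s (no verdict came back): both pralines were gauged in order and read about 26–27 mm (over 24 mm), so both are in the rework bowl, station 3 was empty, and the carriage is locked about 1–2 mm from the park mark.

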